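# Close down the comparison microscope bench

## Task

The comparison is finished, so close the bench down: switch the lamp supply off by pushing its toggle fully over, away from the robot, drop all the aluminium test bars into the wire scrap basket, and stack the loose exhibit boxes on the carton that already stands in the grey return tray, lid up and squarely, one on top of another, in a single column. Keep the boxes upright all the time, leave the basket standing flat on the bench and the carton standing in its tray, and do not disturb the tools and other things on the bench.

Things in the scene. Friction and masses are not known exactly. Their poses are not given: they have to be found in the camera images.
- bar0: sawn aluminium test bar with three dark tool marks across one face, 90 x 22 x 22 mm, 0.12 kg, lying flat on the bench at the start. Origin: centre of its underside as it lies at the start; x along its length, z out of its upper face. Three or four of the four are present.
- bar1: sawn aluminium test bar with three dark tool marks across one face, 90 x 22 x 22 mm, 0.12 kg, lying flat on the bench at the start. Origin: centre of its underside as it lies at the start; x along its length, z out of its upper face. Three or four of the four are present.
- bar2: sawn aluminium test bar with three dark tool marks across one face, 90 x 22 x 22 mm, 0.12 kg, lying flat on the bench at the start. Origin: centre of its underside as it lies at the start; x along its length, z out of its upper face. Three or four of the four are present.
- bar3: sawn aluminium test bar with three dark tool marks across one face, 90 x 22 x 22 mm, 0.12 kg, lying flat on the bench at the start. Origin: centre of its underside as it lies at the start; x along its length, z out of its upper face. Three or four of the four are present.
- box0: loose closed cardboard exhibit box with a taped lid, 120 (x) x 60 (y) x 45 mm (z) high, 0.15 to 0.31 kg, standing lid up on the bench at the start. Origin: centre of its underside; x along its length, z up through the lid. Two or three of the three are present.
- box1: loose closed cardboard exhibit box with a taped lid, 120 (x) x 60 (y) x 45 mm (z) high, 0.15 to 0.31 kg, standing lid up on the bench at the start. Origin: centre of its underside; x along its length, z up through the lid. Two or three of the three are present.
- box2: loose closed cardboard exhibit box with a taped lid, 120 (x) x 60 (y) x 45 mm (z) high, 0.15 to 0.31 kg, standing lid up on the bench at the start. Origin: centre of its underside; x along its length, z up through the lid. Two or three of the three are present.
- carton: the closed cardboard carton that the column grows on: same 120 (x) x 60 (y) mm footprint as the exhibit boxes but 60 mm high, about 0.85 kg. It stands loose, lid up, in the return tray. Origin: centre of its underside; x along its length, z up.
- return_tray: shallow grey plastic tray fixed to the bench, 190 (x) x 150 (y) mm, floor 4 mm thick, rim 14 mm high, on the left or the right of the bench. Origin: centre of its underside.
- basket: open welded-wire scrap basket, loose, 0.45 kg, 130 (x) x 180 (y) mm outside, 65 mm high, walls and floor 3 mm (closed to the bars), on the other side from the tray. Origin: centre of its underside, z up.
- supply: cream metal lamp supply, fixed, 120 (x) x 150 (y) x 70 mm high with a green pilot lamp in front and a black toggle lever standing on its top; at the far left or far right of the bench, an alike-looking stage controller with a ball joystick at the other. Origin: centre of its underside.
- toggle (a joint): the toggle lever on the lamp supply: 0 = leaning towards the robot (-x), lamp on; 1.0 = leaning away from the robot (+x), lamp off. It swings about an axis along y, needs only a light push (a few N) near its tip and stays where it is left.
- toggle_tip (a point): centre of the 26 mm ball at the tip of the toggle lever, 50 mm from its pivot, which lies 92 mm above the bench on a 25 mm high dark block on top of the supply; the lever leans 0.5 rad either way, so the tip travels about 48 mm in x
- loupe: bystander, to be left where it is: aluminium magnifying loupe, 36 mm across, 34 mm high, among the bars. Origin: centre of its underside.
- screwdriver: bystander, to be left where it is: orange-handled screwdriver, 150 mm long, lying along its x, up to 30 mm high. Origin at its middle, underneath.
- pin_tin: bystander, to be left where it is: round steel tin, 49 mm across, 18 mm high, between the bars and the boxes. Origin: centre of its underside.
- caliper: bystander, to be left where it is: steel caliper, 150 mm long along its x, 9 mm high. Origin: underside of its beam's middle.
- marker: bystander, to be left where it is: white marker pen with a black clip, 120 mm long along its x, 14 mm thick. Origin: underside of its middle.
Mind the look-alikes: they are no part of the job. Leave any turquoise or yellow look-alike of the return_tray alone.

How it is judged:
By the outcome, as a careful person would: the job done as asked, in the order asked, and still so for the second after the job is handed in, with the robot touching nothing.
Of bar0, bar1, bar2, bar3 only 3 to 4 are there at a start; the rules pass over those that are not, and their reading is None.
Of box0, box1, box2 only 2 to 3 are there at a start; the rules pass over those that are not, and their reading is None.
At some moment in a run one of bar0, bar1, bar2, bar3, basket may be knocked a few centimetres aside while the robot is not near it.
It also fails if it takes over 208 s, if anything falls off the work surface, if the arm or the gripper's body presses on something with over 40 N, if the wrist force passes 120 N, or if a joint passes its speed limit or range.

## Robot

A 6-joint arm with a two-finger parallel gripper is mounted at the origin on the work surface. World frame = base frame: x ahead of the robot, y to its left, z up, the work surface at z = 0. Lengths are in mm, angles in rad, forces in N, time in s.
With the tool pointing down it reaches from about 275 to 750 mm from the base axis. Payload 10.2 kg.
Tool frame: the origin (TCP) lies midway between the tips of the shut fingers; the grasp point (between the pads) lies 19 mm behind it; z points along the fingers, y is the line along which they close (so a half turn about z gives the same grasp; the last joint's range is limited). The gripper opens to 85 mm and grips with 20 to 120 N. Pads are 22 mm wide; open, the fingers measure 114 mm over their backs; the gripper's body (76 mm by 85 mm) begins 54 mm behind the grasp point. The pads swing forward as they close: fully open they stand 13 mm farther back than shut.
Start: joints at [-1.522, 0.313, 1.498, -0, 1.331, -0.223], TCP at [140.931, -505.737, 231.294] pointing down, gripper open.
Joint ranges: [-2.94, 2.94], [-0.97, 2.17], [0.19, 2.56], [-1.23, 4.37], [0.02, 3.11], [-2.88, 2.88]. Speed limits (rad/s): [2.39, 2.39, 3.01, 3.14, 3.14, 3.14].

## Interface

Orientations are given as a unit quaternion [w, x, y, z].
In Python, from rig import ctrl gives the robot as it stands.
- The arm moves only by the tool arm_command, never from a script. Its argument "increments" is a list of rows, each an object with "dr": the turn, a rotation vector about the tool's x, y, z in units of pi/4 rad (1.0 is pi/4 rad), a list of three; "offset": the shift along the tool's x, y, z in units of 120 mm (1.0 is 120 mm), a list of three; "hand": the opening, from -1 (shut) to 1 (fully open). A call has 1 to 8 rows; each row shifts and turns the commanded pose from where the row before left it, along the tool's axes as they then stand; what a row does not reach is not made up. A row lasts 1/10 s, in which the tool goes at most 50 mm and 8.59 degrees, less where a joint would pass 70% of its speed; a pose out of reach is approached as far as the arm can. A call with a number of a shift or a turn outside -1 to 1 is refused whole. A call with a gripper value outside its range is refused whole. The fingers move at their own pace and stop on an object; "grip_force" is the grip in N (left out, the last holds). Time passes only in rows, so rows that do not move let the fingers close. It gives the time, the measured TCP pose, the force, the opening and the grip force at its end, in the units of the state.
- ctrl.sense(): the state, without advancing time (a new reading comes with each control period).
- ctrl.capture(name): name is "scene" or "top" or "wrist"; returns the picture (384x512x3 uint8, red, green, blue); there is no depth.
- ctrl.camera_info(name): a dict with "K" (3x3 intrinsics, pixels), "R" (3x3) and "t" (3): a world point X has camera coordinates R X + t. Camera axes: x right, y down, z forward; pixel columns grow to the right and rows downward; lengths in mm; the calibration is good to about 2 mm. A picture is of the moment at which its call begins: read the wrist's pose just before it. camera_info takes no time and is no camera call; for the wrist camera it gives the pose at the moment of the call.
- ctrl.finish_job(): hands the job in; it is judged then, once.
The state is a dict: "time_s": time; "joints": joint angles; "dq": joint speeds; "tau": joint torques, N m; "eef_pos": TCP position; "ee_rot": TCP orientation; "force": force on the tool from outside, world axes, zero at the start; "wrist_torque": the same for the moment, N m; "grip_width": opening from 0.0 (shut) to 1.0 (fully open); "grip_force": force on a finger pad.
Only numpy, scipy, OpenCV 4.12 (cv2) and the standard library are available. Lean on these libraries where they do the work, as an engineer would, in place of code of your own. Each camera call takes 0.05 s, during which the arm holds its last target. There are 200 camera calls.

## Working session

There is one attempt and no reset: what is moved stays moved. The work goes in short steps, Python scripts to look and compute and a tool call to move; the robot and the scene stay as the last step left them, time stands still between calls to the robot, and variables do not carry over. Pictures are saved under pics/ and viewed, at most 14 in all, crops included, and the job is handed in when it is done.

Besides the shell and the picture viewer there is one more tool, called after "Request:" as name([rows], argument=value, ...), one row to a line, values as JSON. arm_command: Moves the arm, as the interface text tells. Shifts and turns lie within -1 to 1; 1 stands for 120 mm of shift or pi/4 rad of turn. Its arguments: {"type":"object","properties":{"increments":{"type":"array"},"grip_force":{"type":"number"}},"required":["increments"]}

```bash
ls; mkdir -p pics; python3 - <<'E'
from rig import ctrl
import cv2,numpy as np
s=ctrl.sense();print({k:np.round(v,3).tolist() for k,v in s.items()})
for n in("scene","top"):
    im=ctrl.capture(n);cv2.imwrite(f"pics/{n}0.png",im[:,:,::-1]);
    i=ctrl.camera_info(n);print(n,{k:np.round(v,4).tolist() for k,v in i.items()})
a=cv2.imread("pics/top0.png");cv2.imwrite("pics/top0b.png",cv2.resize(a,(800,600),interpolation=cv2.INTER_CUBIC))
a=cv2.imread("pics/scene0.png");cv2.imwrite("pics/scene0b.png",cv2.resize(a,(800,600),interpolation=cv2.INTER_CUBIC))
E
```

```text
pics
{'time_s': 0.0, 'joints': [-1.522, 0.313, 1.498, -0.0, 1.331, -0.223], 'dq': [-0.0, -0.001, 0.0, -0.0, 0.001, -0.001], 'tau': [0.001, -41.226, -25.974, -0.0, 0.004, 0.0], 'eef_pos': [140.904, -505.482, 230.734], 'ee_rot': [-0.001, 0.991, 0.135, 0.0], 'force': [-0.232, -0.017, 0.015], 'wrist_torque': [0.007, 0.041, -0.01], 'grip_force': 0.0, 'grip_width': 1.005}
scene {'K': [[381.166, 0.0, 249.1862], [0.0, 381.166, 194.2951], [0.0, 0.0, 1.0]], 'R': [[0.8828, 0.4694, -0.0186], [0.2628, -0.5264, -0.8086], [-0.3893, 0.7089, -0.5881]], 't': [-405.2083, 47.2999, 1316.093]}
top {'K': [[435.4927, 0.0, 261.6063], [0.0, 435.4927, 196.6417], [0.0, 0.0, 1.0]], 'R': [[-0.0238, -0.9997, -0.0063], [-0.9854, 0.0245, -0.1687], [0.1688, 0.0022, -0.9857]], 't': [134.8113, 417.4437, 1634.6199]}
```

View pics/top0b.png

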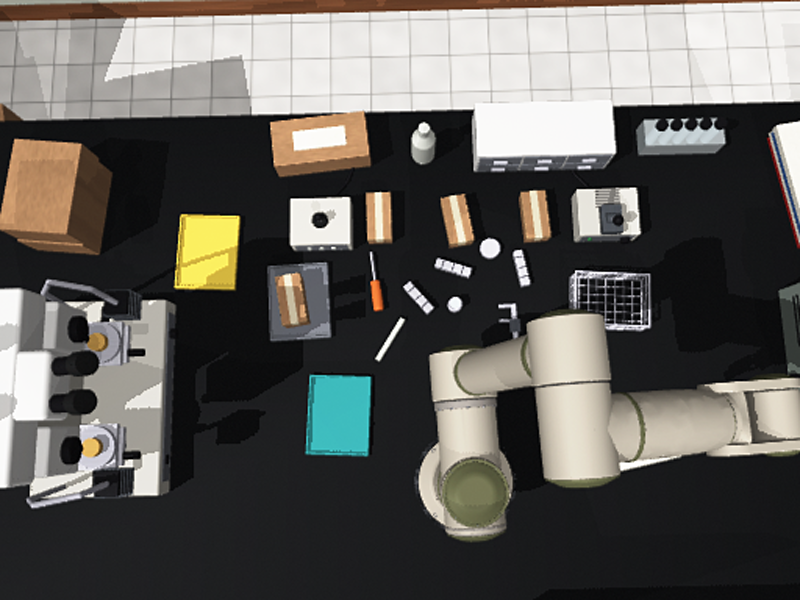

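View pics/scene0b.png

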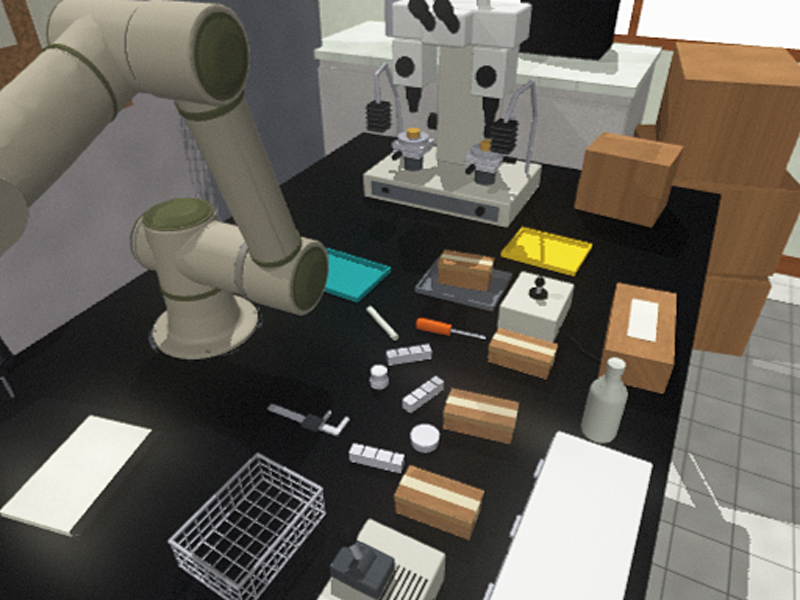

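The top view (800x600) shows:
- **Supply candidates:** cream boxes at (606,215) and (320,222). The right one has a dark block with a lever, so it is the supply. The left one has a ball joystick.
- **Tray candidates:** grey (299,300), turquoise (340,415) and yellow (208,252). Grey is the right one, since it holds the carton.
- **Boxes:** (379,217), (457,220), (535,216).
- **Bars:** (418,297), (453,267), (521,267).
- **Basket:** (610,300).

I'll check these in an enlarged crop and measure.

```bash
cat > h.py <<'E'
from rig import ctrl
import cv2,numpy as np
def ray(info,uv):
    d=np.linalg.inv(info["K"])@np.array([uv[0],uv[1],1.0]); R=np.array(info["R"]);t=np.array(info["t"])
    return -R.T@t, R.T@d
def plane(info,uv,z):
    c,d=ray(info,uv); return c+d*(z-c[2])/d[2]
def proj(info,X):
    p=np.array(info["K"])@(np.array(info["R"])@np.array(X,float)+np.array(info["t"])); return p[:2]/p[2]
def tri(i1,u1,i2,u2):
    c1,d1=ray(i1,u1);c2,d2=ray(i2,u2)
    s=np.linalg.lstsq(np.c_[d1,-d2],c2-c1,rcond=None)[0]
    a,b=c1+s[0]*d1,c2+s[1]*d2; return (a+b)/2,np.linalg.norm(a-b)
def blobs(mask,info,z,amin,amax=1e9):
    out=[]
    for c in cv2.findContours(mask.astype(np.uint8),cv2.RETR_EXTERNAL,cv2.CHAIN_APPROX_NONE)[0]:
        if not amin<=cv2.contourArea(c)<=amax: continue
        P=np.array([plane(info,p[0],z)[:2] for p in c],np.float32)
        (x,y),(w,h),a=cv2.minAreaRect(P)
        if w<h: w,h,a=h,w,a+90
        a=(a+90)%180-90
        out.append((round(x),round(y),round(w),round(h),round(a,1),c.reshape(-1,2).mean(0).round(0).tolist()))
    return out
E
python3 - <<'E'
from h import *
t=cv2.imread("pics/top0.png");s=cv2.imread("pics/scene0.png");ti=ctrl.camera_info("top")
hsv=cv2.cvtColor(t,cv2.COLOR_BGR2HSV);H,S,V=cv2.split(hsv)
roi=np.zeros_like(V,bool);roi[110:235,165:425]=1
br=roi&(H>5)&(H<28)&(S>30)&(V>110)
br=cv2.morphologyEx(br.astype(np.uint8),cv2.MORPH_CLOSE,np.ones((3,3)))
print("brown",*blobs(br,ti,45,80),sep="\n")
w=roi&(S<40)&(V>110)
print("light",*blobs(w,ti,22,25),sep="\n")
g=roi&(S<60)&(V>60)&(V<140)
print("grey",*blobs(cv2.morphologyEx(g.astype(np.uint8),cv2.MORPH_CLOSE,np.ones((3,3))),ti,14,150),sep="\n")
f=lambda im,x0,y0,w,h:cv2.resize(im[y0:y0+h,x0:x0+w],(400,300),interpolation=cv2.INTER_CUBIC)
A=np.hstack([f(t,360,113,56,42),f(s,200,325,80,59)]);B=np.hstack([f(t,235,140,120,90),f(t,160,115,120,90)])
cv2.imwrite("pics/c1.png",np.vstack([A,B]))
E
```

```text
brown
(332, -106, 259, 122, 88.6, [328.0, 223.0])
(329, -302, 132, 92, 2.7, [377.0, 216.0])
(453, 204, 75, 24, 4.3, [241.0, 189.0])
(448, 415, 128, 63, 8.5, [186.0, 191.0])
(638, 0, 130, 64, 9.5, [292.0, 140.0])
(651, 195, 130, 60, 1.6, [242.0, 139.0])
(645, -194, 129, 68, 3.9, [342.0, 138.0])
light
(295, 31, 92, 38, 88.6, [286.0, 229.0])
(306, -71, 158, 65, 88.6, [316.0, 228.0])
(346, 174, 119, 14, -32.8, [249.0, 217.0])
(365, 350, 96, 44, -53.8, [203.0, 211.0])
(408, -119, 41, 36, -85.0, [326.0, 197.0])
(430, 12, 36, 33, -47.1, [291.0, 194.0])
(449, 103, 90, 25, 40.9, [267.0, 190.0])
(385, -317, 306, 240, 87.7, [386.0, 196.0])
(514, 363, 71, 57, 89.8, [203.0, 173.0])
(522, 14, 89, 26, 71.4, [290.0, 171.0])
(518, -157, 93, 25, 10.8, [333.0, 171.0])
(570, -81, 49, 47, -46.2, [313.0, 158.0])
(648, -2, 117, 15, 9.4, [292.0, 140.0])
(646, 344, 155, 135, 88.5, [205.0, 143.0])
(655, -201, 117, 15, 3.8, [343.0, 137.0])
(663, 197, 120, 15, 1.8, [242.0, 138.0])
(651, -377, 168, 136, -89.8, [388.0, 137.0])
grey
(352, -79, 184, 148, 88.6, [323.0, 219.0])
(386, -372, 238, 202, -3.6, [394.0, 196.0])
(448, 400, 193, 151, 2.5, [191.0, 193.0])
(653, -377, 167, 139, -88.6, [388.0, 143.0])
```

View pics/c1.png

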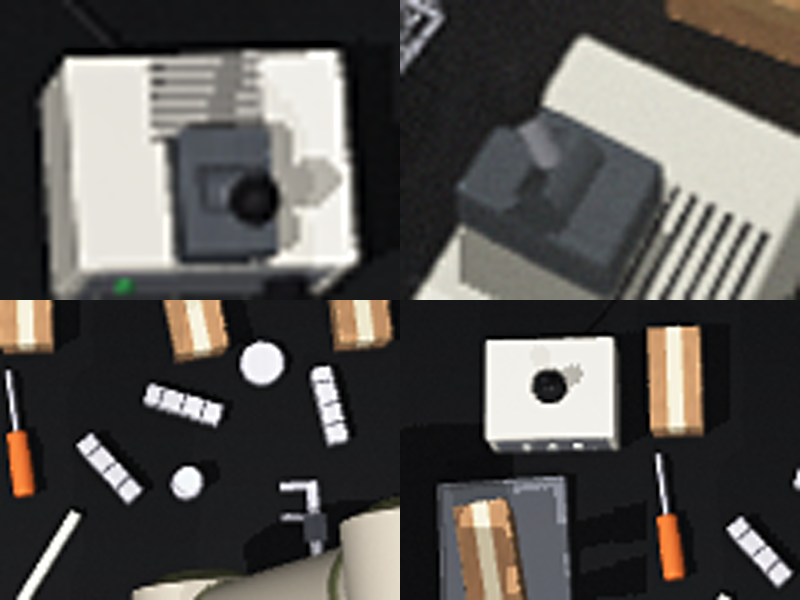

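Confirmed: the right-hand unit has the green pilot lamp and the lever on a dark block, with the ball at about (396,141) px, so it is the supply. The left one is the joystick controller. The grey tray holds the carton. I'll compute the precise points next.

```bash
python3 - <<'E'
from h import *
t=cv2.imread("pics/top0.png");ti=ctrl.camera_info("top")
hsv=cv2.cvtColor(t,cv2.COLOR_BGR2HSV);H,S,V=cv2.split(hsv)
print("ball",plane(ti,(395.7,141),136).round())
roi=np.zeros_like(V,bool);roi[110:180,225:365]=1
print("strips",*[b for b in blobs(roi&(S<60)&(V>150),ti,45,25) if b[2]>95],sep="\n")
roi[:]=0;roi[165:215,172:210]=1
print("carton strip",*blobs(roi&(S<75)&(V>150),ti,64,15),sep="\n")
print("carton",*blobs(roi&(S>30)&(V>90),ti,64,80),sep="\n")
print("basket px->",[plane(ti,(u*.64,v*.64),65).round().tolist()[:2] for u,v in((570,271),(651,271),(651,329),(573,329))])
print("supply top",[plane(ti,(u,v),70).round().tolist()[:2] for u,v in((369.5,121),(408,120),(409.5,151),(370,151))])
print("block top",[plane(ti,(360+u*.14,113+v*.14),95).round().tolist()[:2] for u,v in((185,130),(265,125),(275,255),(190,260))])
E
```

```text
ball [ 599. -373.  136.]
strips
(641, -1, 125, 17, 8.9, [292.0, 140.0])
(652, 196, 126, 16, -0.9, [242.0, 138.0])
(646, -197, 126, 18, 2.8, [343.0, 137.0])
carton strip
(370, 341, 42, 18, -72.7, [205.0, 210.0])
(446, 412, 123, 18, 8.2, [186.0, 191.0])
(511, 342, 68, 35, 53.8, [204.0, 173.0])
carton
(442, 412, 132, 71, 7.3, [186.0, 192.0])
basket px-> [[495.0, -269.0], [490.0, -466.0], [348.0, -454.0], [353.0, -267.0]]
supply top [[701.0, -299.0], [701.0, -448.0], [577.0, -444.0], [581.0, -293.0]]
block top [[650.0, -352.0], [652.0, -395.0], [581.0, -395.0], [579.0, -350.0]]
```

Request:
arm_command([
  {"dr": [0, 0, 0.17], "offset": [0, 0, 0], "hand": -1},
  {"dr": [0, 0, 0.175], "offset": [0, 0, 0], "hand": -1},
  {"dr": [0, 0, 0], "offset": [0.34, -0.11, 0], "hand": -1},
  {"dr": [0, 0, 0], "offset": [0.34, -0.11, 0], "hand": -1},
  {"dr": [0, 0, 0], "offset": [0.34, -0.11, 0], "hand": -1},
  {"dr": [0, 0, 0], "offset": [0.34, -0.11, 0], "hand": -1},
  {"dr": [0, 0, 0], "offset": [0.34, -0.11, 0], "hand": -1},
  {"dr": [0, 0, 0], "offset": [0.34, -0.11, 0], "hand": -1},
])

```text
time_s: 0.9
eef_pos: [387.2, -425.4, 231.0]
ee_rot: [-0.0, 1.0, 0.0, -0.0]
force: [0.1, -0.2, 1.2]
grip_width: 0.001
grip_force: 0.0
```

Request:
arm_command([
  {"dr": [0, 0, 0], "offset": [0.34, -0.11, 0], "hand": -1},
  {"dr": [0, 0, 0], "offset": [0.34, -0.11, 0], "hand": -1},
  {"dr": [0, 0, 0], "offset": [0.34, -0.11, 0], "hand": -1},
  {"dr": [0, 0, 0], "offset": [0, 0, 0], "hand": -1},
  {"dr": [0, 0, 0], "offset": [0, 0, 0], "hand": -1},
])

```text
time_s: 1.4
eef_pos: [508.3, -386.1, 230.5]
ee_rot: [-0.0, 1.0, 0.001, -0.001]
force: [-0.7, -0.7, -0.1]
grip_width: -0.0
grip_force: 0.0
```

```bash
python3 - <<'E'
from h import *
ti=ctrl.camera_info("top");wi=ctrl.camera_info("wrist")
w=ctrl.capture("wrist")[:,:,::-1];t=ctrl.capture("top")[:,:,::-1]
cv2.imwrite("pics/w1.png",w);cv2.imwrite("pics/t1.png",t)
print({k:np.round(v,3).tolist() for k,v in wi.items()}, "cam at",(-np.array(wi["R"]).T@wi["t"]).round())
print("ball guess px",proj(wi,(599,-373,136)))
cv2.imwrite("pics/v1.png",np.hstack([cv2.resize(w,(400,300)),cv2.resize(t,(400,300))]))
E
```

```text
{'K': [[282.898, 0.0, 252.872], [0.0, 282.898, 193.229], [0.0, 0.0, 1.0]], 'R': [[0.002, -1.0, -0.001], [-0.953, -0.003, 0.302], [-0.302, -0.0, -0.953]], 't': [-387.604, 444.64, 532.457]} cam at [ 585. -386.  373.]
ball guess px [236.01902028  85.64265817]
```

View pics/v1.png

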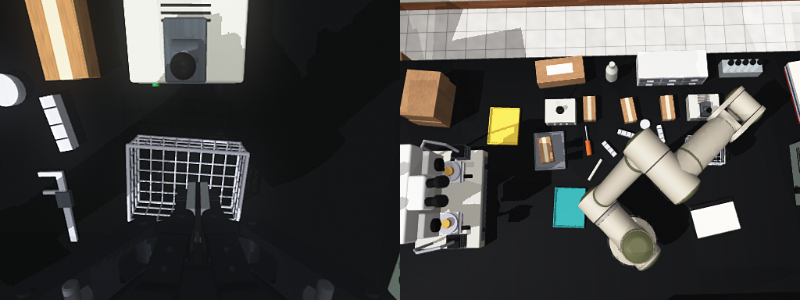

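The wrist view shows the ball at (234,83) px against a prediction of (236,86), so its position holds. The top view shows three bars and three boxes with no fourth bar. Next is the push on the toggle.

Request:
arm_command([
  {"dr": [0, 0, 0], "offset": [0.15, -0.036, 0.3], "hand": -1},
  {"dr": [0, 0, 0], "offset": [0.15, -0.036, 0.3], "hand": -1},
  {"dr": [0, 0, 0], "offset": [0.15, -0.036, 0.27], "hand": -1},
  {"dr": [0, 0, 0], "offset": [0.12, 0, 0], "hand": -1},
  {"dr": [0, 0, 0], "offset": [0.12, 0, 0], "hand": -1},
  {"dr": [0, 0, 0], "offset": [0.12, 0, 0], "hand": -1},
  {"dr": [0, 0, 0], "offset": [0.1, 0, 0], "hand": -1},
])

```text
time_s: 2.2
eef_pos: [616.5, -374.7, 127.1]
ee_rot: [-0.0, 1.0, -0.0, -0.0]
force: [-1.8, -0.2, -1.5]
grip_width: 0.002
grip_force: 1.0
```

Request:
arm_command([
  {"dr": [0, 0, 0], "offset": [0.05, 0, 0], "hand": -1},
  {"dr": [0, 0, 0], "offset": [0, 0, 0], "hand": -1},
])

```text
time_s: 2.4
eef_pos: [619.5, -374.7, 126.8]
ee_rot: [-0.001, 1.0, -0.001, -0.005]
force: [-18.4, 3.5, 5.6]
grip_width: -0.004
grip_force: 9.2
```

Request:
arm_command([
  {"dr": [0, 0, 0], "offset": [-0.3, 0, 0], "hand": -1},
  {"dr": [0, 0, 0], "offset": [0, 0, -0.35], "hand": -1},
  {"dr": [0, 0, 0], "offset": [-0.06, 0, -0.35], "hand": -1},
  {"dr": [0, 0, 0], "offset": [-0.06, 0, -0.35], "hand": 1},
  {"dr": [0, 0, 0], "offset": [-0.06, -0.1, -0.35], "hand": 1},
  {"dr": [0, 0, 0], "offset": [-0.06, -0.34, 0], "hand": 1},
  {"dr": [0, 0, 0], "offset": [-0.06, -0.34, 0], "hand": 1},
  {"dr": [0, 0, 0], "offset": [0, -0.34, 0], "hand": 1},
])

```text
time_s: 3.2
eef_pos: [549.4, -238.7, 295.5]
ee_rot: [0.0, 1.0, -0.001, 0.0]
force: [0.5, 0.7, -0.1]
grip_width: 0.848
grip_force: 0.0
```

Request:
arm_command([
  {"dr": [0, 0, 0], "offset": [0, -0.34, 0], "hand": 1},
  {"dr": [0, 0, 0], "offset": [0, -0.34, 0], "hand": 1},
  {"dr": [0, 0, 0], "offset": [0, -0.34, 0], "hand": 1},
  {"dr": [0, 0, 0], "offset": [0, -0.34, 0], "hand": 1},
  {"dr": [0, 0, 0], "offset": [0, -0.34, 0], "hand": 1},
  {"dr": [0, 0, 0], "offset": [0, 0, 0], "hand": 1},
  {"dr": [0, 0, 0], "offset": [0, 0, 0], "hand": 1},
])

```text
time_s: 3.9
eef_pos: [550.6, -35.5, 295.2]
ee_rot: [0.0, 1.0, 0.001, 0.0]
force: [0.2, -0.2, 0.0]
grip_width: 1.0
grip_force: 0.0
```

```bash
cat >> h.py <<'E'
def wlook(name):
    wi=ctrl.camera_info("wrist");w=ctrl.capture("wrist")[:,:,::-1].copy();cv2.imwrite(f"pics/{name}.png",w);return w,wi
def bars(im,info,z=22,vmin=120):
    hsv=cv2.cvtColor(im,cv2.COLOR_BGR2HSV);H,S,V=cv2.split(hsv)
    m=cv2.morphologyEx(((S<45)&(V>vmin)).astype(np.uint8),cv2.MORPH_CLOSE,np.ones((5,5)))
    return [b for b in blobs(m,info,z,30) if 70<b[2]<120 and 15<b[3]<40]
E
python3 - <<'E'
from h import *
print(ctrl.sense()["eef_pos"].round() if hasattr(ctrl.sense()["eef_pos"],'round') else ctrl.sense()["eef_pos"])
w,wi=wlook("w2")
t=ctrl.capture("top")[:,:,::-1];cv2.imwrite("pics/t2.png",t)
ti=ctrl.camera_info("top")
print("w",*bars(w,wi),sep="\n");print("t",*bars(t,ti),sep="\n")
c=cv2.resize(t[105:215,340:440],(400,440),interpolation=cv2.INTER_CUBIC)
cv2.imwrite("pics/v2.png",np.hstack([c,cv2.resize(w,(400,300))[0:440] if 0 else cv2.copyMakeBorder(cv2.resize(w,(400,300)),0,140,0,0,0)]))
E
```

```text
[551. -35. 295.]
w
(452, 98, 91, 30, 40.4, [168.0, 219.0])
(526, 12, 91, 27, 71.5, [221.0, 175.0])
(520, -157, 93, 27, 10.9, [332.0, 177.0])
t
(-59, -98, 119, 36, -31.6, [325.0, 324.0])
(372, 363, 79, 35, -86.2, [201.0, 213.0])
```

View pics/v2.png

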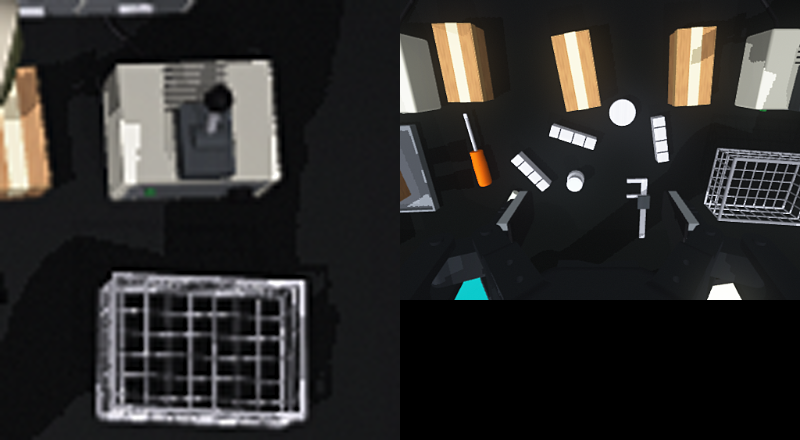

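The toggle now leans away from the robot, with its ball at about (394,129) px against y=141 before. The wrist view shows the bars at (168,219), (221,175) and (332,177), and the basket unmoved. I'll take bar A at (519,-157).

Request:
arm_command([
  {"dr": [0, 0, 0], "offset": [-0.088, 0.338, 0], "hand": 0.3},
  {"dr": [0, 0, 0], "offset": [-0.088, 0.338, 0], "hand": 0.3},
  {"dr": [0, 0, 0], "offset": [-0.088, 0.338, 0], "hand": 0.3},
  {"dr": [0, 0, -0.121], "offset": [0, 0, 0.35], "hand": 0.3},
  {"dr": [0, 0, -0.121], "offset": [0, 0, 0.35], "hand": 0.3},
  {"dr": [0, 0, 0], "offset": [0, 0, 0.4], "hand": 0.3},
  {"dr": [0, 0, 0], "offset": [0, 0, 0.4], "hand": 0.3},
  {"dr": [0, 0, 0], "offset": [0, 0, 0.4], "hand": 0.3},
])

```text
time_s: 4.8
eef_pos: [518.7, -158.3, 65.2]
ee_rot: [0.0, 0.996, 0.094, 0.0]
force: [0.9, -0.5, -0.6]
grip_width: 0.649
grip_force: 0.0
```

```bash
python3 - <<'E'
from h import *
s=ctrl.sense();print(s["eef_pos"],s["ee_rot"])
w,wi=wlook("w3");print(*bars(w,wi),sep="\n")
E
```

```text
[ 518.73646343 -158.34786888   65.2027395 ] [1.99081098e-04 9.95555051e-01 9.41809864e-02 2.07471794e-04]
(521, -159, 92, 22, 10.8, [253.0, 212.0])
(626, -207, 78, 20, 3.8, [365.0, 66.0])
```

Request:
arm_command([
  {"dr": [0, 0, 0], "offset": [0.015, 0, 0.26], "hand": 0.3},
  {"dr": [0, 0, 0], "offset": [0, 0, 0.255], "hand": 0.3},
  {"dr": [0, 0, 0], "offset": [0, 0, 0], "hand": -1},
  {"dr": [0, 0, 0], "offset": [0, 0, 0], "hand": -1},
  {"dr": [0, 0, 0], "offset": [0, 0, 0], "hand": -1},
  {"dr": [0, 0, 0], "offset": [0, 0, 0], "hand": -1},
  {"dr": [0, 0, 0], "offset": [0, 0, 0], "hand": -1},
], grip_force=40)

```text
time_s: 5.55
eef_pos: [522.0, -157.4, 7.1]
ee_rot: [0.001, 0.995, 0.095, 0.001]
force: [-1.7, -1.1, 8.4]
grip_width: 0.246
grip_force: 41.9
```

Request:
arm_command([
  {"dr": [0, 0, 0.1], "offset": [0, 0, -0.3], "hand": -1},
  {"dr": [0, 0, 0.142], "offset": [0, 0, -0.35], "hand": -1},
  {"dr": [0, 0, 0], "offset": [0, 0, -0.35], "hand": -1},
  {"dr": [0, 0, 0], "offset": [0, 0, -0.2], "hand": -1},
])

```text
time_s: 5.95
eef_pos: [521.9, -157.0, 153.5]
ee_rot: [0.001, 1.0, 0.0, 0.002]
force: [0.4, -1.0, -1.1]
grip_width: 0.248
grip_force: 40.8
```

Request:
arm_command([
  {"dr": [0, 0, 0], "offset": [-0.162, 0.28, -0.1], "hand": -1},
  {"dr": [0, 0, 0], "offset": [-0.162, 0.28, -0.1], "hand": -1},
  {"dr": [0, 0, 0], "offset": [-0.162, 0.28, -0.1], "hand": -1},
  {"dr": [0, 0, 0], "offset": [-0.162, 0.28, 0], "hand": -1},
  {"dr": [0, 0, 0], "offset": [-0.162, 0.28, 0], "hand": -1},
])

```text
time_s: 6.45
eef_pos: [423.2, -325.9, 186.5]
ee_rot: [0.001, 1.0, 0.0, 0.001]
force: [0.6, -0.8, -2.1]
grip_width: 0.247
grip_force: 40.8
```

```bash
python3 - <<'E'
from h import *
s=ctrl.sense();print(s["eef_pos"].round(1))
w,wi=wlook("w4")
for i in((360,-454),(490,-454),(490,-274),(360,-274)): cv2.circle(w,tuple(int(v) for v in proj(wi,(*i,65))),4,(0,0,255),1)
cv2.imwrite("pics/v4.png",w)
E
```

```text
[ 423.2 -325.9  186.5]
```

View pics/v4.png

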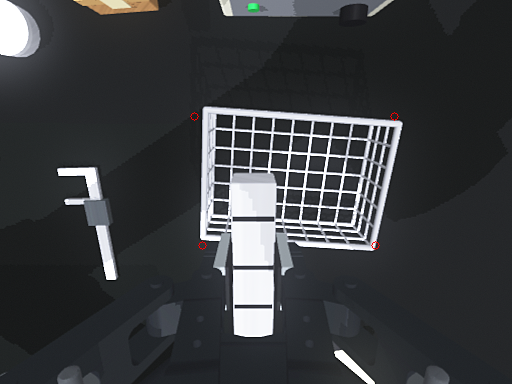

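The wrist view shows basket rim corners at about (205,108), (401,123), (375,248) and (203,240) px, so the basket is a little rotated, and the bar is firmly held. I'll turn those into positions.

```bash
python3 - <<'E'
from h import *
wi=ctrl.camera_info("wrist")
for uv in((205,108),(401,123),(375,248),(203,240)): print(plane(wi,uv,65).round())
print(proj(wi,(623,-373,95)),proj(wi,(646,-373,136)),plane(wi,(353,13),136))
E
```

```text
[ 494. -289.   65.]
[ 481. -466.   65.]
[ 354. -458.   65.]
[ 364. -280.   65.]
[316.11573931 -96.23839778] [ 337.1375271  -211.11918693] [ 549.39566951 -390.90344569  136.        ]
```

Request:
arm_command([
  {"dr": [0, 0, 0], "offset": [0, 0.09, 0.31], "hand": -1},
  {"dr": [0, 0, 0], "offset": [0, 0, 0.31], "hand": -1},
  {"dr": [0, 0, 0], "offset": [0, 0, 0.31], "hand": -1},
  {"dr": [0, 0, 0], "offset": [0, 0, 0.31], "hand": -1},
  {"dr": [0, 0, 0], "offset": [0, 0, 0], "hand": -0.25},
  {"dr": [0, 0, 0], "offset": [0, 0, 0], "hand": -0.25},
  {"dr": [0, 0, 0], "offset": [0, 0, 0], "hand": -0.25},
])

```text
time_s: 7.2
eef_pos: [425.0, -336.5, 38.8]
ee_rot: [0.002, 1.0, 0.0, 0.001]
force: [-0.4, 0.1, 0.8]
grip_width: 0.374
grip_force: 0.0
```

Request:
arm_command([
  {"dr": [0, 0, 0], "offset": [0, 0, -0.35], "hand": -0.25},
  {"dr": [0, 0, 0], "offset": [0, 0, -0.35], "hand": -0.25},
  {"dr": [0, 0, 0], "offset": [0, 0, -0.35], "hand": -0.25},
  {"dr": [0, 0, 0], "offset": [0, 0, -0.35], "hand": 0.3},
])

```text
time_s: 7.6
eef_pos: [424.1, -335.4, 208.6]
ee_rot: [0.001, 1.0, 0.0, 0.001]
force: [0.6, -0.4, 0.5]
grip_width: 0.532
grip_force: 0.0
```

Request:
arm_command([
  {"dr": [0, 0, 0], "offset": [0.104, -0.3625, 0], "hand": 0.3},
  {"dr": [0, 0, 0], "offset": [0.104, -0.3625, 0], "hand": 0.3},
  {"dr": [0, 0, 0], "offset": [0.104, -0.3625, 0], "hand": 0.3},
  {"dr": [0, 0, 0], "offset": [0.104, -0.3625, 0], "hand": 0.3},
  {"dr": [0, 0, 0], "offset": [0.104, -0.3625, 0], "hand": 0.3},
  {"dr": [0, 0, 0], "offset": [0.104, -0.3625, 0], "hand": 0.3},
  {"dr": [0, 0, 0], "offset": [0.104, -0.3625, 0], "hand": 0.3},
  {"dr": [0, 0, 0], "offset": [0.104, -0.3625, 0], "hand": 0.3},
])

```text
time_s: 8.4
eef_pos: [524.2, 14.5, 206.9]
ee_rot: [0.0, 1.0, 0.0, 0.002]
force: [-0.3, 0.9, -0.8]
grip_width: 0.652
grip_force: 0.0
```

Request:
arm_command([
  {"dr": [0, 0, -0.177], "offset": [0, 0, 0.1], "hand": 0.3},
  {"dr": [0, 0, -0.177], "offset": [0, 0, 0.1], "hand": 0.3},
  {"dr": [0, 0, -0.177], "offset": [0, 0, 0.15], "hand": 0.3},
  {"dr": [0, 0, -0.177], "offset": [0, 0, 0.15], "hand": 0.3},
  {"dr": [0, 0, -0.177], "offset": [0, 0, 0.15], "hand": 0.3},
  {"dr": [0, 0, -0.177], "offset": [0, 0, 0.15], "hand": 0.3},
  {"dr": [0, 0, -0.177], "offset": [0, 0, 0.15], "hand": 0.3},
  {"dr": [0, 0, -0.177], "offset": [0, 0, 0.1], "hand": 0.3},
])

```text
time_s: 9.2
eef_pos: [524.1, 12.6, 79.4]
ee_rot: [0.001, 0.848, 0.531, 0.001]
force: [-0.3, 0.5, 0.7]
grip_width: 0.65
grip_force: 0.0
```

Request:
arm_command([
  {"dr": [0, 0, -0.173], "offset": [0, 0, 0.1], "hand": 0.3},
  {"dr": [0, 0, 0], "offset": [0, 0, 0], "hand": 0.3},
])

```text
time_s: 9.4
eef_pos: [523.7, 12.6, 67.0]
ee_rot: [0.0, 0.811, 0.585, 0.0]
force: [0.0, 0.2, -0.2]
grip_width: 0.651
grip_force: 0.0
```

```bash
cat >> h.py <<'E'
def togo(x,y,z=None):
    s=ctrl.sense();p=np.array(s["eef_pos"]);w,a,b,c=s["ee_rot"]
    from scipy.spatial.transform import Rotation as Ro
    R=Ro.from_quat([a,b,c,w]).as_matrix();yaw=np.degrees(np.arctan2(R[1,0],R[0,0]))
    d=R.T@(np.array([x,y,p[2] if z is None else z])-p)/120
    print("pos",p.round(1),"yaw",yaw.round(1),"offset",d.round(3))
E
python3 - <<'E'
from h import *
w,wi=wlook("w5");b=bars(w,wi);print(*b,sep="\n")
b=min(b,key=lambda b:np.hypot(b[0]-524,b[1]-13));togo(b[0],b[1],6)
E
```

```text
(524, 14, 92, 22, 71.6, [253.0, 210.0])
(645, -15, 119, 21, 9.3, [432.0, 198.0])
(450, 102, 93, 25, 37.9, [104.0, 123.0])
pos [524.1  12.6  67.7] yaw 71.4 offset [ 0.011 -0.006  0.514]
```

Request:
arm_command([
  {"dr": [0, 0, 0], "offset": [0.01, 0, 0.26], "hand": 0.3},
  {"dr": [0, 0, 0], "offset": [0, 0, 0.25], "hand": 0.3},
  {"dr": [0, 0, 0], "offset": [0, 0, 0], "hand": -1},
  {"dr": [0, 0, 0], "offset": [0, 0, 0], "hand": -1},
  {"dr": [0, 0, 0], "offset": [0, 0, 0], "hand": -1},
  {"dr": [0, 0, 0], "offset": [0, 0, 0], "hand": -1},
  {"dr": [0, 0, 0], "offset": [0, 0, 0], "hand": -1},
])

```text
time_s: 10.15
eef_pos: [525.3, 13.5, 7.3]
ee_rot: [0.001, 0.811, 0.584, 0.001]
force: [-2.2, 1.1, 7.5]
grip_width: 0.246
grip_force: 41.3
```

Request:
arm_command([
  {"dr": [0, 0, 0], "offset": [0, 0, -0.3], "hand": -1},
  {"dr": [0, 0, 0], "offset": [0, 0, -0.4], "hand": -1},
  {"dr": [0, 0, -0.16], "offset": [0, 0, -0.4], "hand": -1},
  {"dr": [0, 0, -0.16], "offset": [0, 0, -0.35], "hand": -1},
])

```text
time_s: 10.55
eef_pos: [524.0, 13.8, 182.8]
ee_rot: [0.001, 0.73, 0.683, 0.001]
force: [0.9, 0.0, -1.8]
grip_width: 0.246
grip_force: 40.2
```

Request:
arm_command([
  {"dr": [0, 0, 0], "offset": [-0.39, -0.08, 0], "hand": -1},
  {"dr": [0, 0, 0], "offset": [-0.39, -0.08, 0], "hand": -1},
  {"dr": [0, 0, 0], "offset": [-0.39, -0.08, 0], "hand": -1},
  {"dr": [0, 0, 0], "offset": [-0.39, -0.08, 0], "hand": -1},
  {"dr": [0, 0, 0], "offset": [-0.39, -0.08, 0], "hand": -1},
  {"dr": [0, 0, 0], "offset": [-0.39, -0.08, 0], "hand": -1},
  {"dr": [0, 0, 0], "offset": [-0.39, -0.08, 0], "hand": -1},
  {"dr": [0, 0, 0], "offset": [-0.39, -0.08, 0], "hand": -1},
])

```text
time_s: 11.35
eef_pos: [420.1, -356.2, 180.4]
ee_rot: [0.001, 0.732, 0.681, -0.0]
force: [1.4, 0.5, -1.0]
grip_width: 0.246
grip_force: 40.2
```

```bash
python3 - <<'E'
from h import *
w,wi=wlook("w6");togo(409,-400,38)
ti=ctrl.camera_info("top");t=ctrl.capture("top")[:,:,::-1];print(bars(t,ti))
for uv in((494,-289),(481,-466),(354,-458),(364,-280)): cv2.circle(w,tuple(int(v) for v in proj(wi,(*uv,65))),4,(0,0,255),1)
cv2.imwrite("pics/v6.png",w)
E
```

```text
pos [ 418.  -362.3  180.2] yaw 85.7 offset [-0.314 -0.052  1.186]
[(372, 363, 79, 35, -86.6, [202.0, 213.0]), (448, 102, 92, 25, 40.9, [268.0, 190.0])]
```

View pics/v6.png

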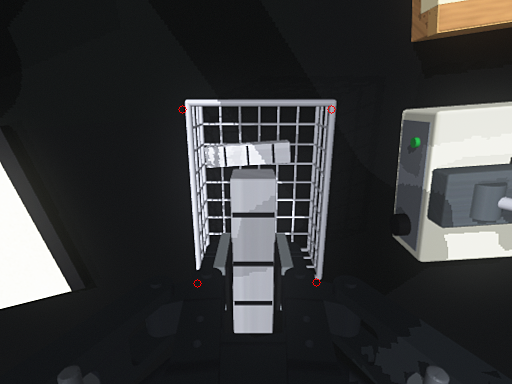

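Bar A lies in the basket at about (248,154) px. The rim's far corners are at (187,102) and (336,102), within 7 mm of the earlier estimate. I'll lower and release bar B.

Request:
arm_command([
  {"dr": [0, 0, 0], "offset": [-0.29, -0.03, 0], "hand": -1},
  {"dr": [0, 0, 0], "offset": [0, 0, 0.3], "hand": -1},
  {"dr": [0, 0, 0], "offset": [0, 0, 0.3], "hand": -1},
  {"dr": [0, 0, 0], "offset": [0, 0, 0.3], "hand": -1},
  {"dr": [0, 0, 0], "offset": [0, 0, 0.28], "hand": -1},
  {"dr": [0, 0, 0], "offset": [0, 0, 0], "hand": -0.25},
  {"dr": [0, 0, 0], "offset": [0, 0, 0], "hand": -0.25},
  {"dr": [0, 0, 0], "offset": [0, 0, 0], "hand": -0.25},
])

```text
time_s: 12.25
eef_pos: [415.8, -389.7, 40.1]
ee_rot: [0.002, 0.732, 0.682, -0.0]
force: [-0.6, -0.1, 0.9]
grip_width: 0.374
grip_force: 0.0
```

Request:
arm_command([
  {"dr": [0, 0, 0], "offset": [0, 0, -0.35], "hand": -0.25},
  {"dr": [0, 0, 0], "offset": [0, 0, -0.35], "hand": -0.25},
  {"dr": [0, 0, 0], "offset": [0, 0, -0.35], "hand": -0.25},
  {"dr": [0, 0, 0], "offset": [0, 0, -0.35], "hand": 0.3},
])

```text
time_s: 12.65
eef_pos: [415.0, -388.7, 209.7]
ee_rot: [0.002, 0.732, 0.682, -0.0]
force: [0.5, -0.3, -0.5]
grip_width: 0.529
grip_force: 0.0
```

```bash
python3 - <<'E'
from h import *
w,wi=wlook("w7");togo(449,102)
print(bars(w,wi,30))
E
```

```text
pos [ 416.5 -390.6  217. ] yaw 86.0 offset [ 4.114 -0.019 -0.048]
[]
```

Request:
arm_command([
  {"dr": [0, 0, 0], "offset": [0.374, 0, 0], "hand": 0.3},
  {"dr": [0, 0, 0], "offset": [0.374, 0, 0], "hand": 0.3},
  {"dr": [0, 0, 0], "offset": [0.374, 0, 0], "hand": 0.3},
  {"dr": [0, 0, 0], "offset": [0.374, 0, 0], "hand": 0.3},
  {"dr": [0, 0, 0], "offset": [0.374, 0, 0], "hand": 0.3},
  {"dr": [0, 0, 0], "offset": [0.374, 0, 0], "hand": 0.3},
  {"dr": [0, 0, 0], "offset": [0.374, 0, 0], "hand": 0.3},
  {"dr": [0, 0, 0], "offset": [0.374, 0, 0], "hand": 0.3},
])

```text
time_s: 13.5
eef_pos: [440.4, -28.9, 207.3]
ee_rot: [0.002, 0.732, 0.682, 0.001]
force: [2.0, -0.4, 0.1]
grip_width: 0.645
grip_force: 0.0
```

Request:
arm_command([
  {"dr": [0, 0, 0], "offset": [0.374, 0, 0], "hand": 0.3},
  {"dr": [0, 0, 0], "offset": [0.374, 0, 0], "hand": 0.3},
  {"dr": [0, 0, 0], "offset": [0.374, 0, 0], "hand": 0.3},
  {"dr": [0, 0, 0.167], "offset": [0, 0, 0.2], "hand": 0.3},
  {"dr": [0, 0, 0.167], "offset": [0, 0, 0.2], "hand": 0.3},
  {"dr": [0, 0, 0.167], "offset": [0, 0, 0.2], "hand": 0.3},
  {"dr": [0, 0, 0.167], "offset": [0, 0, 0.2], "hand": 0.3},
  {"dr": [0, 0, 0.167], "offset": [0, 0, 0.2], "hand": 0.3},
])

```text
time_s: 14.3
eef_pos: [450.5, 103.8, 86.3]
ee_rot: [0.001, 0.913, 0.407, 0.002]
force: [0.7, -0.2, 0.3]
grip_width: 0.649
grip_force: 0.0
```

Request:
arm_command([
  {"dr": [0, 0, 0.167], "offset": [0, 0, 0.15], "hand": 0.3},
  {"dr": [0, 0, 0], "offset": [0, 0, 0], "hand": 0.3},
])

```text
time_s: 14.5
eef_pos: [449.3, 103.7, 67.2]
ee_rot: [-0.0, 0.937, 0.349, -0.001]
force: [0.2, -0.4, 0.2]
grip_width: 0.651
grip_force: 0.0
```

```bash
python3 - <<'E'
from h import *
w,wi=wlook("w8");b=bars(w,wi);print(*b,sep="\n")
b=min(b,key=lambda b:np.hypot(b[0]-449,b[1]-102));togo(b[0],b[1],6)
E
```

```text
(450, 102, 93, 23, 40.6, [255.0, 212.0])
pos [450.1 103.7  68.4] yaw 41.0 offset [-0.01  0.01  0.52]
```

Request:
arm_command([
  {"dr": [0, 0, 0], "offset": [-0.01, 0.01, 0.26], "hand": 0.3},
  {"dr": [0, 0, 0], "offset": [0, 0, 0.26], "hand": 0.3},
  {"dr": [0, 0, 0], "offset": [0, 0, 0], "hand": -1},
  {"dr": [0, 0, 0], "offset": [0, 0, 0], "hand": -1},
  {"dr": [0, 0, 0], "offset": [0, 0, 0], "hand": -1},
  {"dr": [0, 0, 0], "offset": [0, 0, 0], "hand": -1},
  {"dr": [0, 0, 0], "offset": [0, 0, 0], "hand": -1},
])

```text
time_s: 15.25
eef_pos: [451.1, 102.0, 7.2]
ee_rot: [0.001, 0.937, 0.35, 0.002]
force: [-2.0, 0.1, 7.9]
grip_width: 0.243
grip_force: 40.6
```

Request:
arm_command([
  {"dr": [0, 0, 0], "offset": [0, 0, -0.3], "hand": -1},
  {"dr": [0, 0, 0], "offset": [0, 0, -0.4], "hand": -1},
  {"dr": [0, 0, -0.167], "offset": [0, 0, -0.4], "hand": -1},
  {"dr": [0, 0, -0.167], "offset": [0, 0, -0.35], "hand": -1},
  {"dr": [0, 0, -0.167], "offset": [0, 0, 0], "hand": -1},
  {"dr": [0, 0, -0.167], "offset": [0, 0, 0], "hand": -1},
  {"dr": [0, 0, -0.167], "offset": [0, 0, 0], "hand": -1},
  {"dr": [0, 0, -0.167], "offset": [0, 0, 0], "hand": -1},
])

```text
time_s: 16.05
eef_pos: [449.6, 102.1, 180.5]
ee_rot: [0.001, 0.729, 0.684, 0.001]
force: [-0.9, -0.2, -1.5]
grip_width: 0.243
grip_force: 39.8
```

Request:
arm_command([
  {"dr": [0, 0, 0], "offset": [-0.375, 0.02, 0], "hand": -1},
  {"dr": [0, 0, 0], "offset": [-0.375, 0.02, 0], "hand": -1},
  {"dr": [0, 0, 0], "offset": [-0.375, 0.02, 0], "hand": -1},
  {"dr": [0, 0, 0], "offset": [-0.375, 0.02, 0], "hand": -1},
  {"dr": [0, 0, 0], "offset": [-0.375, 0.02, 0], "hand": -1},
  {"dr": [0, 0, 0], "offset": [-0.375, 0.02, 0], "hand": -1},
  {"dr": [0, 0, 0], "offset": [-0.375, 0.02, 0], "hand": -1},
  {"dr": [0, 0, 0], "offset": [-0.375, 0.02, 0], "hand": -1},
])

```text
time_s: 16.85
eef_pos: [443.1, -260.3, 180.6]
ee_rot: [0.001, 0.731, 0.682, 0.0]
force: [1.1, 0.0, -1.8]
grip_width: 0.246
grip_force: 39.8
```

Request:
arm_command([
  {"dr": [0, 0, 0], "offset": [-0.375, 0.02, 0], "hand": -1},
  {"dr": [0, 0, 0], "offset": [-0.375, 0.02, 0], "hand": -1},
  {"dr": [0, 0, 0], "offset": [0, 0, 0], "hand": -1},
])

```text
time_s: 17.15
eef_pos: [440.9, -353.1, 180.0]
ee_rot: [0.001, 0.733, 0.68, -0.0]
force: [0.4, 1.0, -0.9]
grip_width: 0.246
grip_force: 39.7
```

```bash
python3 - <<'E'
from h import *
w,wi=wlook("w9");togo(440,-392,42)
cv2.imwrite("pics/v9.png",w[60:320,100:420])
E
```

```text
pos [ 441.2 -350.4  179.9] yaw 85.8 offset [-0.345  0.014  1.149]
```

View pics/v9.png

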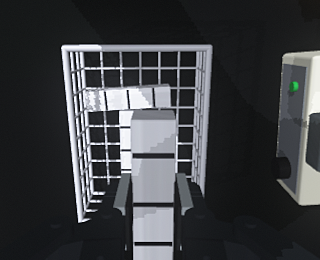

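Bars A and B are both in the basket, at about (130,98) and (125,145) in the crop, and the rim centre is near x=426. I'll drop bar C beside B.

Request:
arm_command([
  {"dr": [0, 0, 0], "offset": [-0.33, 0, 0], "hand": -1},
  {"dr": [0, 0, 0], "offset": [0, 0, 0.29], "hand": -1},
  {"dr": [0, 0, 0], "offset": [0, 0, 0.29], "hand": -1},
  {"dr": [0, 0, 0], "offset": [0, 0, 0.29], "hand": -1},
  {"dr": [0, 0, 0], "offset": [0, 0, 0.28], "hand": -1},
  {"dr": [0, 0, 0], "offset": [0, 0, 0], "hand": -0.25},
  {"dr": [0, 0, 0], "offset": [0, 0, 0], "hand": -0.25},
  {"dr": [0, 0, 0], "offset": [0, 0, 0], "hand": -0.25},
])

```text
time_s: 18.0
eef_pos: [440.1, -388.7, 43.8]
ee_rot: [0.002, 0.731, 0.682, -0.0]
force: [-0.8, 0.1, 0.1]
grip_width: 0.379
grip_force: 0.0
```

Request:
arm_command([
  {"dr": [0, 0, 0], "offset": [0, 0, -0.35], "hand": -0.25},
  {"dr": [0, 0, 0], "offset": [0, 0, -0.35], "hand": -0.25},
  {"dr": [0, 0, 0], "offset": [0, 0, -0.35], "hand": -0.25},
  {"dr": [0, 0, 0], "offset": [0, 0, -0.35], "hand": 0.3},
  {"dr": [0, 0, 0], "offset": [0.3, 0, -0.35], "hand": 1},
  {"dr": [0, 0, 0], "offset": [0.35, 0, -0.25], "hand": 1},
])

```text
time_s: 18.6
eef_pos: [444.1, -314.9, 280.6]
ee_rot: [0.003, 0.732, 0.681, -0.0]
force: [0.9, -0.1, -0.0]
grip_width: 0.866
grip_force: 0.0
```

```bash
python3 - <<'E'
from h import *
w,wi=wlook("w10");togo(630,-196)
cv2.imwrite("pics/v10.png",w)
E
```

```text
pos [ 445.7 -310.   285.6] yaw 86.1 offset [1.052 1.467 0.007]
```

View pics/v10.png

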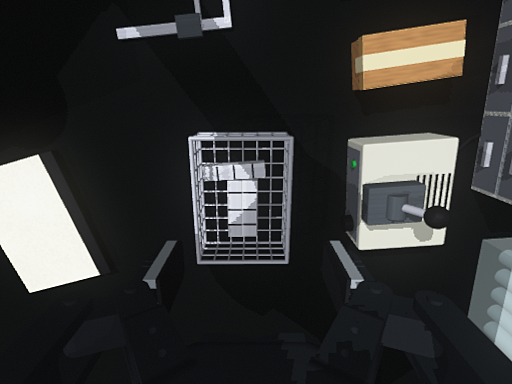

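Request:
arm_command([
  {"dr": [0, 0, 0.174], "offset": [0, 0, 0], "hand": 1},
  {"dr": [0, 0, 0.174], "offset": [0, 0, 0], "hand": 1},
  {"dr": [0, 0, 0.174], "offset": [0, 0, 0], "hand": 1},
  {"dr": [0, 0, 0.174], "offset": [0, 0, 0], "hand": 1},
  {"dr": [0, 0, 0.174], "offset": [0, 0, 0], "hand": 1},
  {"dr": [0, 0, 0.174], "offset": [0, 0, 0], "hand": 1},
  {"dr": [0, 0, 0.174], "offset": [0, 0, 0], "hand": 1},
  {"dr": [0, 0, 0.174], "offset": [0, 0, 0], "hand": 1},
])

```text
time_s: 19.45
eef_pos: [444.2, -314.8, 278.3]
ee_rot: [0.001, 0.98, 0.199, 0.001]
force: [0.3, -0.6, 0.9]
grip_width: 0.994
grip_force: 0.0
```

Request:
arm_command([
  {"dr": [0, 0, 0.174], "offset": [0, 0, 0], "hand": 1},
  {"dr": [0, 0, 0.174], "offset": [0, 0, 0], "hand": 1},
  {"dr": [0, 0, 0.12], "offset": [0, 0, 0], "hand": 1},
  {"dr": [0, 0, 0], "offset": [0.32, -0.19, 0.25], "hand": 1},
  {"dr": [0, 0, 0], "offset": [0.32, -0.19, 0.25], "hand": 1},
  {"dr": [0, 0, 0], "offset": [0.32, -0.19, 0.25], "hand": 1},
  {"dr": [0, 0, 0], "offset": [0.32, -0.19, 0.25], "hand": 1},
  {"dr": [0, 0, 0], "offset": [0.32, -0.19, 0.25], "hand": 1},
])

```text
time_s: 20.25
eef_pos: [620.0, -201.0, 138.1]
ee_rot: [0.001, 1.0, 0.02, 0.002]
force: [0.7, -1.5, 0.5]
grip_width: 0.999
grip_force: 0.0
```

Request:
arm_command([
  {"dr": [0, 0, 0], "offset": [0, 0, 0], "hand": 1},
])

```text
time_s: 20.35
eef_pos: [619.8, -198.1, 133.5]
ee_rot: [-0.002, 1.0, 0.022, -0.002]
force: [-0.7, -0.1, -0.1]
grip_width: 1.0
grip_force: 0.0
```

```bash
cat >> h.py <<'E'
def strips(im,info,z,near,smax=75):
    H,S,V=cv2.split(cv2.cvtColor(im,cv2.COLOR_BGR2HSV))
    m=((H>12)&(H<40)&(S>15)&(S<smax+20)&(V>150)).astype(np.uint8)
    a=[b for b in blobs(m,info,z,60)]
    m2=cv2.morphologyEx(((H>4)&(H<40)&(S>20)&(V>70)).astype(np.uint8),cv2.MORPH_CLOSE,np.ones((5,5)))
    b=[b for b in blobs(m2,info,z,300)]
    k=lambda q:np.hypot(q[0]-near[0],q[1]-near[1])
    return sorted(a,key=k)[:2],sorted(b,key=k)[:2]
E
python3 - <<'E'
from h import *
w,wi=wlook("w11");r=strips(w,wi,45,(643,-197));print(*r,sep="\n")
togo(643,-197,10)
cv2.imwrite("pics/v11.png",w)
E
```

```text
[(649, -197, 123, 19, 3.9, [253.0, 158.0]), (663, -298, 38, 15, 37.1, [378.0, 154.0])]
[(649, -197, 123, 62, 3.9, [253.0, 156.0]), (644, -13, 123, 89, 8.9, [34.0, 165.0])]
pos [ 619.1 -200.2  136. ] yaw 2.4 offset [ 0.202 -0.017  1.05 ]
```

View pics/v11.png

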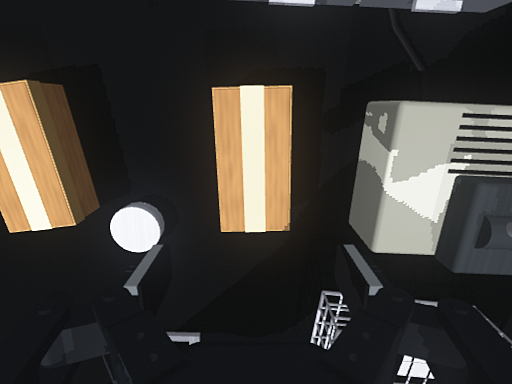

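The wrist view shows the box's tape strip at (253,158) px, which puts it at (649,-197) with yaw 3.9°. There is clear room between it, the tin at (137,228) and the supply. I'll grip it.

Request:
arm_command([
  {"dr": [0, 0, -0.033], "offset": [0.25, -0.015, 0], "hand": 1},
  {"dr": [0, 0, 0], "offset": [0, 0, 0.37], "hand": 1},
  {"dr": [0, 0, 0], "offset": [0, 0, 0.37], "hand": 1},
  {"dr": [0, 0, 0], "offset": [0, 0, 0.35], "hand": 1},
  {"dr": [0, 0, 0], "offset": [0, 0, 0], "hand": -1},
  {"dr": [0, 0, 0], "offset": [0, 0, 0], "hand": -1},
  {"dr": [0, 0, 0], "offset": [0, 0, 0], "hand": -1},
  {"dr": [0, 0, 0], "offset": [0, 0, 0], "hand": -1},
], grip_force=30)

```text
time_s: 21.2
eef_pos: [649.3, -199.9, 8.9]
ee_rot: [0.001, 0.999, 0.033, 0.002]
force: [-1.3, -1.2, 8.2]
grip_width: 0.704
grip_force: 37.7
```

Request:
arm_command([
  {"dr": [0, 0, 0], "offset": [0, 0, 0], "hand": -1},
  {"dr": [0, 0, 0], "offset": [0, 0, -0.15], "hand": -1},
  {"dr": [0, 0, 0], "offset": [0, 0, -0.25], "hand": -1},
  {"dr": [0, 0, 0], "offset": [0, 0, -0.35], "hand": -1},
  {"dr": [0, 0, 0], "offset": [0, 0, -0.35], "hand": -1},
  {"dr": [0, 0, 0], "offset": [0, 0, -0.35], "hand": -1},
  {"dr": [0, 0, 0], "offset": [0, 0, -0.35], "hand": -1},
])

```text
time_s: 21.9
eef_pos: [647.9, -199.0, 224.7]
ee_rot: [0.0, 0.999, 0.033, 0.0]
force: [0.6, 0.5, -3.0]
grip_width: 0.697
grip_force: 36.3
```

```bash
python3 - <<'E'
from h import *
s=ctrl.sense();print(s["grip_width"],s["force"])
togo(420,405)
E
```

```text
0.6970573317403016 [ 0.55379831  0.53104152 -3.01680111]
pos [ 647.9 -199.   224.7] yaw 3.7 offset [-1.567e+00 -5.147e+00 -4.000e-03]
```

Request:
arm_command([
  {"dr": [0, 0, 0], "offset": [-0.1, -0.2, 0], "hand": -1},
  {"dr": [0, 0, 0], "offset": [-0.14, -0.35, 0], "hand": -1},
  {"dr": [0, 0, 0], "offset": [-0.14, -0.37, 0], "hand": -1},
  {"dr": [0, 0, 0], "offset": [-0.14, -0.37, 0], "hand": -1},
  {"dr": [0, 0, 0], "offset": [-0.14, -0.37, 0], "hand": -1},
  {"dr": [0, 0, 0], "offset": [-0.14, -0.37, 0], "hand": -1},
  {"dr": [0, 0, 0], "offset": [-0.14, -0.37, 0], "hand": -1},
  {"dr": [0, 0, 0], "offset": [-0.14, -0.37, 0], "hand": -1},
])

```text
time_s: 22.7
eef_pos: [496.1, 125.6, 222.9]
ee_rot: [-0.0, 0.999, 0.032, 0.001]
force: [0.1, 0.6, -2.8]
grip_width: 0.7
grip_force: 36.3
```

Request:
arm_command([
  {"dr": [0, 0, 0], "offset": [-0.14, -0.37, 0], "hand": -1},
  {"dr": [0, 0, 0], "offset": [-0.14, -0.37, 0], "hand": -1},
  {"dr": [0, 0, 0], "offset": [-0.14, -0.37, 0], "hand": -1},
  {"dr": [0, 0, 0], "offset": [-0.06, -0.14, 0], "hand": -1},
  {"dr": [0, 0, 0], "offset": [0, 0, 0], "hand": -1},
  {"dr": [0, 0, 0], "offset": [0, 0, 0], "hand": -1},
])

```text
time_s: 23.3
eef_pos: [430.1, 269.8, 222.5]
ee_rot: [0.0, 0.999, 0.033, 0.001]
force: [0.4, -0.5, -3.3]
grip_width: 0.696
grip_force: 36.3
```

```bash
python3 - <<'E'
from h import *
w,wi=wlook("w12");togo(446,412)
print("carton",*strips(w,wi,64,(446,412)),sep="\n")
print("held",*strips(w,wi,260,(430,270)),sep="\n")
t=ctrl.capture("top")[:,:,::-1].copy();cv2.imwrite("pics/t12.png",t)
print("top",*strips(t,ctrl.camera_info("top"),64,(446,412)),sep="\n")
cv2.imwrite("pics/v12.png",w)
E
```

```text
pos [430.4 269.3 222.4] yaw 3.7 offset [ 0.207 -1.178  0.   ]
carton
[(445, 412, 123, 21, 9.0, [121.0, 151.0]), (340, 263, 255, 52, 3.5, [253.0, 237.0])]
[(533, 513, 100, 19, -11.2, [6.0, 57.0]), (358, 309, 314, 264, 3.8, [216.0, 205.0])]
held
[(448, 270, 89, 18, 3.5, [253.0, 237.0]), (485, 323, 43, 7, 9.0, [121.0, 151.0])]
[(455, 286, 110, 92, 3.8, [216.0, 205.0]), (386, 203, 25, 12, -86.2, [382.0, 376.0])]
top
[(447, 412, 121, 19, 8.6, [185.0, 190.0]), (385, 275, 434, 168, 18.7, [216.0, 197.0])]
[(567, 617, 190, 150, -3.1, [132.0, 161.0]), (194, 285, 825, 519, 29.7, [235.0, 259.0])]
```

View pics/v12.png

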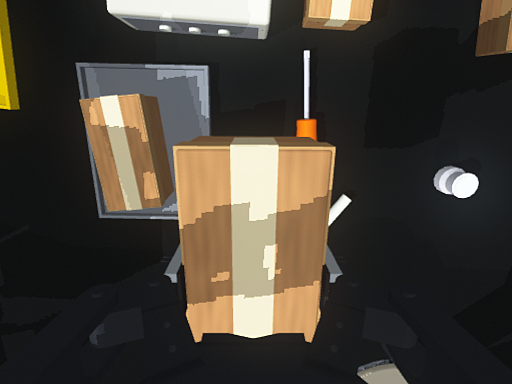

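The view shows the carton in the grey tray with its strip at (121,151) px, giving (446,412) at yaw 8.8°, and the top camera agrees. The held box's top edge runs from row 147 to about 337. I'll check its offset in the grip.

```bash
python3 - <<'E'
from h import *
wi=ctrl.camera_info("wrist");p=np.array(ctrl.sense()["eef_pos"]);print(p)
for z in(256,260):
  for uv in((253,147),(253,337),(175,150),(334,150)): print(z,uv,(plane(wi,uv,z)-p).round(1)[:2])
print("bottom far",(plane(wi,(253,137.5),212)-p).round(1))
E
```

```text
[430.52053106 269.12562631 222.23419604]
256 (253, 147) [61.1  3.5]
256 (253, 337) [-29.9  -2.4]
256 (175, 150) [58.  33.4]
256 (334, 150) [ 62.  -27.8]
260 (253, 147) [61.7  3.5]
260 (253, 337) [-26.   -2.1]
260 (175, 150) [58.7 32.4]
260 (334, 150) [ 62.5 -26.6]
bottom far [ 59.9   3.4 -10.2]
```

Request:
arm_command([
  {"dr": [0, 0, -0.113], "offset": [0, 0, 0], "hand": -1},
  {"dr": [0, 0, 0], "offset": [0.076, -0.29, 0], "hand": -1},
  {"dr": [0, 0, 0], "offset": [0.076, -0.29, 0], "hand": -1},
  {"dr": [0, 0, 0], "offset": [0.076, -0.29, 0], "hand": -1},
  {"dr": [0, 0, 0], "offset": [0.076, -0.29, 0], "hand": -1},
  {"dr": [0, 0, 0], "offset": [0, 0, 0.35], "hand": -1},
  {"dr": [0, 0, 0], "offset": [0, 0, 0.35], "hand": -1},
  {"dr": [0, 0, 0], "offset": [0, 0, 0.3], "hand": -1},
])

```text
time_s: 24.2
eef_pos: [445.1, 412.0, 99.8]
ee_rot: [0.0, 0.997, 0.076, -0.001]
force: [-0.1, 0.4, -2.2]
grip_width: 0.7
grip_force: 36.2
```

Request:
arm_command([
  {"dr": [0, 0, 0], "offset": [0, 0, 0.1], "hand": -1},
  {"dr": [0, 0, 0], "offset": [0, 0, 0], "hand": -1},
  {"dr": [0, 0, 0], "offset": [0, 0, 0], "hand": -1},
])

```text
time_s: 24.5
eef_pos: [445.9, 413.3, 91.9]
ee_rot: [-0.001, 0.997, 0.077, 0.001]
force: [0.2, 0.2, -3.0]
grip_width: 0.699
grip_force: 36.2
```

```bash
python3 - <<'E'
from h import *
togo(445.5,412,75); print(ctrl.sense()["force"])
E
```

```text
pos [445.9 413.3  91.9] yaw 8.8 offset [-0.006  0.01   0.141]
[ 0.16629075  0.24951309 -2.96192974]
```

Request:
arm_command([
  {"dr": [0, 0, 0], "offset": [-0.005, 0.01, 0.1], "hand": -1},
  {"dr": [0, 0, 0], "offset": [0, 0, 0.04], "hand": -1},
  {"dr": [0, 0, 0], "offset": [0, 0, 0], "hand": -1},
])

```text
time_s: 24.8
eef_pos: [444.3, 411.9, 73.2]
ee_rot: [-0.0, 0.997, 0.077, 0.0]
force: [-0.7, -0.0, -3.2]
grip_width: 0.698
grip_force: 36.4
```

Request:
arm_command([
  {"dr": [0, 0, 0], "offset": [0, 0, 0.017], "hand": -1},
  {"dr": [0, 0, 0], "offset": [0, 0, 0], "hand": -1},
])

```text
time_s: 25.0
eef_pos: [444.5, 412.0, 72.8]
ee_rot: [-0.0, 0.997, 0.077, 0.001]
force: [-5.1, -3.6, 10.0]
grip_width: 0.697
grip_force: 37.8
```

Request:
arm_command([
  {"dr": [0, 0, 0], "offset": [0, 0, 0.017], "hand": -1},
  {"dr": [0, 0, 0], "offset": [0, 0, 0], "hand": -1},
])

```text
time_s: 25.2
eef_pos: [444.5, 412.0, 72.7]
ee_rot: [-0.0, 0.997, 0.077, 0.001]
force: [-10.7, -7.6, 25.9]
grip_width: 0.7
grip_force: 39.6
```

Request:
arm_command([
  {"dr": [0, 0, 0], "offset": [0, 0, -0.018], "hand": -1},
  {"dr": [0, 0, 0], "offset": [0, 0, -0.005], "hand": 0.6},
  {"dr": [0, 0, 0], "offset": [0, 0, 0], "hand": 0.9},
  {"dr": [0, 0, 0], "offset": [0, 0, 0], "hand": 1},
  {"dr": [0, 0, 0], "offset": [0, 0, 0], "hand": 1},
  {"dr": [0, 0, 0], "offset": [0, 0, -0.25], "hand": 1},
  {"dr": [0, 0, 0], "offset": [0, 0, -0.35], "hand": 1},
  {"dr": [0, 0, 0], "offset": [0, 0, -0.35], "hand": 1},
])

```text
time_s: 26.0
eef_pos: [444.1, 411.7, 186.9]
ee_rot: [0.0, 0.997, 0.077, -0.0]
force: [0.1, 0.3, -0.3]
grip_width: 0.999
grip_force: 0.0
```

Request:
arm_command([
  {"dr": [0, 0, 0], "offset": [0, 0, -0.35], "hand": 1},
  {"dr": [0, 0, 0], "offset": [0, 0, -0.3], "hand": 1},
  {"dr": [0, 0, 0], "offset": [0, 0, 0], "hand": 1},
  {"dr": [0, 0, 0], "offset": [0, 0, 0], "hand": 1},
])

```text
time_s: 26.4
eef_pos: [444.3, 411.9, 263.7]
ee_rot: [-0.0, 0.997, 0.077, 0.0]
force: [0.5, 0.3, -0.7]
grip_width: 0.998
grip_force: 0.0
```

```bash
python3 - <<'E'
from h import *
w,wi=wlook("w13");togo(648,196)
print("top box",*strips(w,wi,109,(446,412)),sep="\n")
print("box1",*strips(w,wi,45,(648,196)),sep="\n")
cv2.imwrite("pics/v13.png",w)
E
```

```text
pos [444.  411.7 262.6] yaw 8.8 offset [ 1.404e+00  2.037e+00 -1.000e-03]
top box
[(446, 411, 122, 18, 8.8, [253.0, 174.0]), (611, 235, 62, 15, 0.9, [466.0, 35.0])]
[(447, 412, 125, 63, 8.5, [253.0, 173.0]), (472, 258, 59, 23, 7.1, [398.0, 174.0])]
box1
[(631, 195, 75, 19, 0.9, [466.0, 35.0]), (430, 409, 149, 22, 8.8, [253.0, 174.0])]
[(629, 205, 84, 83, 0.8, [457.0, 35.0]), (461, 222, 71, 28, 7.1, [398.0, 174.0])]
```

View pics/v13.png

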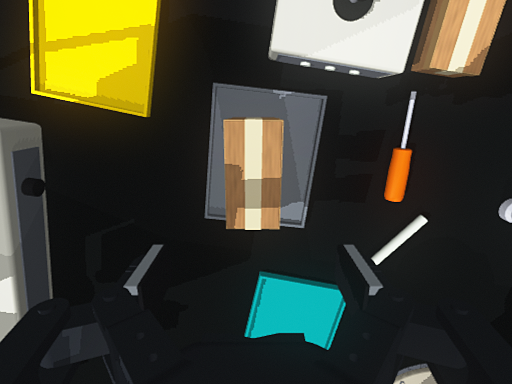

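Box 1 sits square on the carton, at (446,411) with yaw 8.8°. The middle box is next.

Request:
arm_command([
  {"dr": [0, 0, 0], "offset": [0.092, 0.363, 0], "hand": 1},
  {"dr": [0, 0, 0], "offset": [0.092, 0.363, 0], "hand": 1},
  {"dr": [0, 0, 0], "offset": [0.092, 0.363, 0], "hand": 1},
  {"dr": [0, 0, 0], "offset": [0.092, 0.363, 0], "hand": 1},
  {"dr": [0, 0, 0], "offset": [0.092, 0.363, 0], "hand": 1},
  {"dr": [0, 0, 0], "offset": [0.092, 0.363, 0.2], "hand": 1},
  {"dr": [0, 0, 0], "offset": [0.092, 0.363, 0.2], "hand": 1},
  {"dr": [0, 0, 0], "offset": [0.092, 0.363, 0.2], "hand": 1},
])

```text
time_s: 27.25
eef_pos: [583.7, 81.6, 190.6]
ee_rot: [-0.0, 0.997, 0.077, -0.001]
force: [0.5, 0.4, 0.3]
grip_width: 0.997
grip_force: 0.0
```

Request:
arm_command([
  {"dr": [0, 0, 0], "offset": [0.092, 0.363, 0.2], "hand": 1},
  {"dr": [0, 0, 0], "offset": [0.092, 0.363, 0.25], "hand": 1},
  {"dr": [0, 0, 0], "offset": [0, 0, 0], "hand": 1},
  {"dr": [0, 0, 0], "offset": [0, 0, 0], "hand": 1},
])

```text
time_s: 27.65
eef_pos: [616.8, 4.1, 139.8]
ee_rot: [-0.001, 0.997, 0.076, -0.002]
force: [-0.4, 0.2, 0.5]
grip_width: 0.993
grip_force: 0.0
```

```bash
python3 - <<'E'
from h import *
w,wi=wlook("w14");a=strips(w,wi,45,(643,-2));print(*a,sep="\n")
togo(a[1][0][0],a[1][0][1],6)
E
```

```text
[(642, -1, 123, 19, 9.6, [263.0, 169.0]), (655, 196, 123, 19, 0.7, [26.0, 95.0])]
[(642, -1, 124, 62, 9.6, [263.0, 161.0]), (654, 182, 124, 81, -1.0, [36.0, 109.0])]
pos [617.1   5.  141. ] yaw 8.8 offset [0.199 0.082 1.125]
```

Request:
arm_command([
  {"dr": [0, 0, -0.018], "offset": [0.2, 0.082, 0], "hand": 1},
  {"dr": [0, 0, 0], "offset": [0, 0, 0.38], "hand": 1},
  {"dr": [0, 0, 0], "offset": [0, 0, 0.38], "hand": 1},
  {"dr": [0, 0, 0], "offset": [0, 0, 0.35], "hand": 1},
  {"dr": [0, 0, 0], "offset": [0, 0, 0], "hand": 1},
  {"dr": [0, 0, 0], "offset": [0, 0, 0], "hand": -1},
  {"dr": [0, 0, 0], "offset": [0, 0, 0], "hand": -1},
  {"dr": [0, 0, 0], "offset": [0, 0, 0], "hand": -1},
])

```text
time_s: 28.5
eef_pos: [644.5, -1.3, 12.0]
ee_rot: [0.001, 0.996, 0.084, 0.003]
force: [-0.7, 1.7, 7.2]
grip_width: 0.699
grip_force: 35.1
```

Request:
arm_command([
  {"dr": [0, 0, 0], "offset": [0, 0, 0], "hand": -1},
  {"dr": [0, 0, 0], "offset": [0, 0, 0], "hand": -1},
  {"dr": [0, 0, 0], "offset": [0, 0, 0], "hand": -1},
])

```text
time_s: 28.8
eef_pos: [644.5, -1.3, 12.0]
ee_rot: [0.0, 0.996, 0.084, 0.003]
force: [-1.1, 2.9, 7.2]
grip_width: 0.698
grip_force: 35.1
```

Request:
arm_command([
  {"dr": [0, 0, 0], "offset": [0, 0, -0.15], "hand": -1},
  {"dr": [0, 0, 0], "offset": [0, 0, -0.25], "hand": -1},
  {"dr": [0, 0, 0], "offset": [0, 0, -0.35], "hand": -1},
  {"dr": [0, 0, 0], "offset": [0, 0, -0.35], "hand": -1},
  {"dr": [0, 0, 0], "offset": [0, 0, -0.35], "hand": -1},
  {"dr": [0, 0, 0], "offset": [0, 0, -0.35], "hand": -1},
  {"dr": [0, 0, 0], "offset": [0, 0, -0.2], "hand": -1},
  {"dr": [0, 0, 0], "offset": [0, 0, 0], "hand": -1},
])

```text
time_s: 29.6
eef_pos: [643.8, -1.6, 254.1]
ee_rot: [0.001, 0.996, 0.084, 0.004]
force: [0.3, 0.6, -2.9]
grip_width: 0.696
grip_force: 34.0
```

```bash
python3 - <<'E'
from h import *
w,wi=wlook("w15");p=np.array(ctrl.sense()["eef_pos"]);togo(445.5,412,120)
print(*strips(w,wi,p[2]+36.5,(p[0]+10,p[1])),sep="\n")
E
```

```text
pos [643.   -1.5 250.7] yaw 9.6 offset [-1.05  -3.674  1.08 ]
[(658, 0, 89, 18, 9.6, [253.0, 242.0]), (698, 69, 38, 6, 0.8, [95.0, 131.0])]
[(658, 0, 96, 62, 9.6, [253.0, 240.0]), (643, 67, 25, 8, 6.7, [98.0, 260.0])]
```

Request:
arm_command([
  {"dr": [0, 0, 0.018], "offset": [0, 0, 0], "hand": -1},
  {"dr": [0, 0, 0], "offset": [-0.098, -0.332, 0], "hand": -1},
  {"dr": [0, 0, 0], "offset": [-0.098, -0.332, 0], "hand": -1},
  {"dr": [0, 0, 0], "offset": [-0.098, -0.332, 0], "hand": -1},
  {"dr": [0, 0, 0], "offset": [-0.098, -0.332, 0], "hand": -1},
  {"dr": [0, 0, 0], "offset": [-0.098, -0.332, 0], "hand": -1},
  {"dr": [0, 0, 0], "offset": [-0.098, -0.332, 0], "hand": -1},
  {"dr": [0, 0, 0], "offset": [-0.098, -0.332, 0], "hand": -1},
])

```text
time_s: 30.45
eef_pos: [517.1, 262.6, 246.9]
ee_rot: [0.0, 0.997, 0.077, -0.002]
force: [0.9, 0.5, -3.1]
grip_width: 0.7
grip_force: 33.9
```

Request:
arm_command([
  {"dr": [0, 0, 0], "offset": [-0.098, -0.332, 0], "hand": -1},
  {"dr": [0, 0, 0], "offset": [-0.098, -0.332, 0], "hand": -1},
  {"dr": [0, 0, 0], "offset": [-0.098, -0.332, 0], "hand": -1},
  {"dr": [0, 0, 0], "offset": [-0.098, -0.332, 0], "hand": -1},
  {"dr": [0, 0, 0], "offset": [0, 0, 0.35], "hand": -1},
  {"dr": [0, 0, 0], "offset": [0, 0, 0.35], "hand": -1},
  {"dr": [0, 0, 0], "offset": [0, 0, 0.2], "hand": -1},
  {"dr": [0, 0, 0], "offset": [0, 0, 0], "hand": -1},
])

```text
time_s: 31.25
eef_pos: [445.5, 410.3, 135.5]
ee_rot: [0.002, 0.997, 0.077, -0.004]
force: [-0.2, -1.0, -2.5]
grip_width: 0.697
grip_force: 33.8
```

Request:
arm_command([
  {"dr": [0, 0, 0], "offset": [0, 0, 0], "hand": -1},
])

```text
time_s: 31.35
eef_pos: [447.7, 411.6, 140.6]
ee_rot: [0.0, 0.997, 0.077, -0.0]
force: [-0.9, 0.5, -1.6]
grip_width: 0.695
grip_force: 33.9
```

```bash
python3 - <<'E'
from h import *
togo(448,412,121);print(ctrl.sense()["force"])
E
```

```text
pos [447.7 411.6 140.6] yaw 8.8 offset [ 0.003 -0.003  0.164]
[-0.86433112  0.52679681 -1.64806685]
```

Request:
arm_command([
  {"dr": [0, 0, 0], "offset": [0, 0, 0.09], "hand": -1},
  {"dr": [0, 0, 0], "offset": [0, 0, 0.03], "hand": -1},
  {"dr": [0, 0, 0], "offset": [0, 0, 0.02], "hand": -1},
  {"dr": [0, 0, 0], "offset": [0, 0, 0], "hand": -1},
])

```text
time_s: 31.75
eef_pos: [447.8, 411.6, 123.8]
ee_rot: [0.0, 0.997, 0.077, -0.0]
force: [0.4, 0.3, -3.2]
grip_width: 0.698
grip_force: 34.0
```

Request:
arm_command([
  {"dr": [0, 0, 0], "offset": [0, 0, 0.017], "hand": -1},
  {"dr": [0, 0, 0], "offset": [0, 0, 0], "hand": -1},
])

```text
time_s: 31.95
eef_pos: [447.7, 411.6, 121.7]
ee_rot: [0.0, 0.997, 0.077, 0.0]
force: [0.1, 0.1, -1.9]
grip_width: 0.697
grip_force: 34.0
```

Request:
arm_command([
  {"dr": [0, 0, 0], "offset": [0, 0, 0.01], "hand": -1},
  {"dr": [0, 0, 0], "offset": [0, 0, 0], "hand": -1},
])

```text
time_s: 32.15
eef_pos: [447.8, 411.8, 121.1]
ee_rot: [-0.0, 0.997, 0.077, 0.0]
force: [-1.6, -0.6, 1.5]
grip_width: 0.699
grip_force: 34.4
```

Contact is light, so I'll release, rise and check.

Request:
arm_command([
  {"dr": [0, 0, 0], "offset": [0, 0, 0], "hand": 0.5},
  {"dr": [0, 0, 0], "offset": [0, 0, 0], "hand": 0.9},
  {"dr": [0, 0, 0], "offset": [0, 0, 0], "hand": 1},
  {"dr": [0, 0, 0], "offset": [0, 0, 0], "hand": 1},
  {"dr": [0, 0, 0], "offset": [0, 0, -0.2], "hand": 1},
  {"dr": [0, 0, 0], "offset": [0, 0, -0.35], "hand": 1},
  {"dr": [0, 0, 0], "offset": [0, 0, -0.35], "hand": 1},
  {"dr": [0, 0, 0], "offset": [0, 0, -0.35], "hand": 1},
])

```text
time_s: 32.95
eef_pos: [447.5, 411.5, 272.3]
ee_rot: [-0.0, 0.997, 0.077, 0.0]
force: [0.5, 0.5, -0.5]
grip_width: 1.001
grip_force: 0.0
```

Request:
arm_command([
  {"dr": [0, 0, 0], "offset": [0, 0, -0.2], "hand": 1},
  {"dr": [0, 0, 0], "offset": [0, 0, 0], "hand": 1},
  {"dr": [0, 0, 0], "offset": [0, 0, 0], "hand": 1},
])

```text
time_s: 33.25
eef_pos: [447.7, 411.6, 294.2]
ee_rot: [0.0, 0.997, 0.077, -0.0]
force: [-0.0, -0.3, -0.7]
grip_width: 1.001
grip_force: 0.0
```

```bash
python3 - <<'E'
from h import *
w,wi=wlook("w16");togo(630,196)
print("stack",*strips(w,wi,154,(446,412)),sep="\n")
print("box1",*strips(w,wi,45,(652,196)),sep="\n")
E
```

```text
pos [447.5 411.5 293.3] yaw 8.8 offset [ 1.227e+00  2.008e+00 -1.000e-03]
stack
[(446, 411, 122, 19, 9.0, [253.0, 180.0]), (605, 258, 63, 14, 0.8, [449.0, 38.0])]
[(448, 411, 128, 63, 8.8, [253.0, 178.0]), (479, 277, 53, 20, 7.1, [387.0, 171.0])]
box1
[(637, 195, 87, 19, 0.8, [449.0, 38.0]), (416, 406, 169, 26, 9.0, [253.0, 180.0])]
[(636, 205, 95, 81, 1.0, [442.0, 38.0]), (461, 221, 73, 27, 7.1, [387.0, 171.0])]
```

Request:
arm_command([
  {"dr": [0, 0, 0], "offset": [0.175, 0.287, 0], "hand": 0.75},
  {"dr": [0, 0, 0], "offset": [0.175, 0.287, 0], "hand": 0.75},
  {"dr": [0, 0, 0], "offset": [0.175, 0.287, 0], "hand": 0.75},
  {"dr": [0, 0, 0], "offset": [0.175, 0.287, 0], "hand": 0.75},
  {"dr": [0, 0, 0], "offset": [0.175, 0.287, 0], "hand": 0.75},
  {"dr": [0, 0, 0], "offset": [0.175, 0.287, 0], "hand": 0.75},
  {"dr": [0, 0, 0], "offset": [0.175, 0.287, 0], "hand": 0.75},
  {"dr": [0, 0, 0.178], "offset": [0, 0, 0.3], "hand": 0.75},
])

```text
time_s: 34.1
eef_pos: [633.7, 191.9, 260.1]
ee_rot: [0.0, 1.0, 0.004, 0.003]
force: [1.2, 0.9, -1.2]
grip_width: 0.871
grip_force: 0.0
```

Request:
arm_command([
  {"dr": [0, 0, 0], "offset": [0, 0, 0.35], "hand": 0.75},
  {"dr": [0, 0, 0], "offset": [0, 0, 0.35], "hand": 0.75},
  {"dr": [0, 0, 0], "offset": [0, 0, 0.3], "hand": 0.75},
  {"dr": [0, 0, 0], "offset": [0, 0, 0], "hand": 0.75},
  {"dr": [0, 0, 0], "offset": [0, 0, 0], "hand": 0.75},
])

```text
time_s: 34.6
eef_pos: [630.0, 196.0, 138.8]
ee_rot: [0.0, 1.0, 0.007, -0.0]
force: [0.2, 0.3, 1.4]
grip_width: 0.878
grip_force: 0.0
```

```bash
python3 - <<'E'
from h import *
w,wi=wlook("w17");a=strips(w,wi,45,(652,196));print(*a,sep="\n")
togo(a[0][0][0],a[0][0][1],8);print(ctrl.sense()["grip_width"])
H,S,V=cv2.split(cv2.cvtColor(w,cv2.COLOR_BGR2HSV))
for r in(100,150,200):
    row=np.where((S[r]<50)&(V[r]>90))[0];row=row[row<200]; 
    if len(row): print(r,row.max(),plane(wi,(row.max(),r),70).round(),plane(wi,(row.max(),r),0).round())
cv2.imwrite("pics/v17.png",w)
E
```

```text
[(655, 195, 123, 18, 0.8, [254.0, 162.0])]
[(655, 195, 123, 62, 0.9, [254.0, 161.0]), (499, 206, 52, 23, 6.7, [242.0, 317.0])]
pos [630.7 196.1 140.3] yaw 0.8 offset [0.2   0.012 1.103]
0.8799831558902784
150 181 [673. 250.  70.] [662. 268.   0.]
200 184 [634. 250.  70.] [610. 268.   0.]
```

View pics/v17.png

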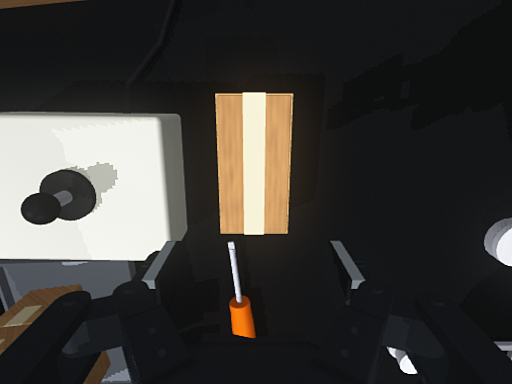

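The box sits at (655,195) with yaw 0.8°. The controller's near side wall is at y≈264, which leaves about 15 mm behind the finger at this opening. I'll grip it.

Request:
arm_command([
  {"dr": [0, 0, 0], "offset": [0.19, 0.012, 0], "hand": 0.75},
  {"dr": [0, 0, 0], "offset": [0, 0, 0.37], "hand": 0.75},
  {"dr": [0, 0, 0], "offset": [0, 0, 0.37], "hand": 0.75},
  {"dr": [0, 0, 0], "offset": [0, 0, 0.34], "hand": 0.75},
  {"dr": [0, 0, 0], "offset": [0, 0, 0], "hand": 0.75},
  {"dr": [0, 0, 0], "offset": [0, 0, 0], "hand": -1},
  {"dr": [0, 0, 0], "offset": [0, 0, 0], "hand": -1},
  {"dr": [0, 0, 0], "offset": [0, 0, 0], "hand": -1},
])

```text
time_s: 35.45
eef_pos: [654.3, 195.2, 12.2]
ee_rot: [-0.0, 1.0, 0.007, 0.002]
force: [-0.3, 0.2, 7.1]
grip_width: 0.699
grip_force: 35.7
```

Request:
arm_command([
  {"dr": [0, 0, 0], "offset": [0, 0, 0], "hand": -1},
  {"dr": [0, 0, 0], "offset": [0, 0, 0], "hand": -1},
  {"dr": [0, 0, 0], "offset": [0, 0, 0], "hand": -1},
])

```text
time_s: 35.75
eef_pos: [654.3, 195.2, 12.2]
ee_rot: [-0.0, 1.0, 0.007, 0.002]
force: [-0.6, -0.5, 7.0]
grip_width: 0.697
grip_force: 35.9
```

Request:
arm_command([
  {"dr": [0, 0, 0], "offset": [0, 0, -0.15], "hand": -1},
  {"dr": [0, 0, 0], "offset": [0, 0, -0.25], "hand": -1},
  {"dr": [0, 0, 0], "offset": [0, 0, -0.35], "hand": -1},
  {"dr": [0, 0, 0], "offset": [0, 0, -0.35], "hand": -1},
  {"dr": [0, 0, 0], "offset": [0, 0, -0.35], "hand": -1},
  {"dr": [0, 0, 0], "offset": [0, 0, -0.35], "hand": -1},
  {"dr": [0, 0, 0], "offset": [0, 0, -0.35], "hand": -1},
  {"dr": [0, 0, 0], "offset": [0, 0, -0.1], "hand": -1},
])

```text
time_s: 36.55
eef_pos: [653.5, 195.1, 285.5]
ee_rot: [-0.001, 1.0, 0.007, 0.005]
force: [-0.7, -0.3, -2.1]
grip_width: 0.697
grip_force: 34.9
```

```bash
python3 - <<'E'
from h import *
w,wi=wlook("w18");p=np.array(ctrl.sense()["eef_pos"]);togo(446,412,165);print(ctrl.sense()["joints"])
print(*strips(w,wi,p[2]+34,(p[0]+15,p[1])),sep="\n")
E
```

```text
pos [653.5 195.1 284.6] yaw 0.8 offset [-1.711 -1.831  0.984]
[1.18696128e-01 6.64086164e-01 8.26646516e-01 2.91514669e-05
 1.64259020e+00 1.67520095e+00]
[(669, 195, 92, 18, 0.8, [253.0, 238.0]), (638, 287, 9, 5, -58.7, [57.0, 309.0])]
[(670, 195, 101, 62, 0.8, [252.0, 234.0]), (651, 273, 65, 23, -63.3, [90.0, 283.0])]
```

Request:
arm_command([
  {"dr": [0, 0, -0.178], "offset": [0, 0, 0], "hand": -1},
  {"dr": [0, 0, 0], "offset": [-0.205, -0.292, 0], "hand": -1},
  {"dr": [0, 0, 0], "offset": [-0.205, -0.292, 0], "hand": -1},
  {"dr": [0, 0, 0], "offset": [-0.205, -0.292, 0], "hand": -1},
  {"dr": [0, 0, 0], "offset": [-0.205, -0.292, 0], "hand": -1},
  {"dr": [0, 0, 0], "offset": [-0.205, -0.292, 0], "hand": -1},
  {"dr": [0, 0, 0], "offset": [-0.205, -0.292, 0], "hand": -1},
  {"dr": [0, 0, 0], "offset": [-0.205, -0.292, 0], "hand": -1},
])

```text
time_s: 37.4
eef_pos: [443.1, 411.6, 277.3]
ee_rot: [0.001, 0.997, 0.077, -0.001]
force: [0.1, -0.6, -2.2]
grip_width: 0.697
grip_force: 34.7
```

Request:
arm_command([
  {"dr": [0, 0, 0], "offset": [0, 0, 0], "hand": -1},
  {"dr": [0, 0, 0], "offset": [0, 0, 0.3], "hand": -1},
  {"dr": [0, 0, 0], "offset": [0, 0, 0.3], "hand": -1},
  {"dr": [0, 0, 0], "offset": [0, 0, 0.2], "hand": -1},
  {"dr": [0, 0, 0], "offset": [0, 0, 0], "hand": -1},
  {"dr": [0, 0, 0], "offset": [0, 0, 0], "hand": -1},
])

```text
time_s: 38.0
eef_pos: [445.1, 410.6, 183.1]
ee_rot: [0.0, 0.997, 0.077, -0.0]
force: [0.2, 0.1, -1.3]
grip_width: 0.695
grip_force: 34.6
```

```bash
python3 - <<'E'
from h import *
togo(446,411.5,167);print(ctrl.sense()["force"])
E
```

```text
pos [445.1 410.6 183.1] yaw 8.8 offset [ 0.008 -0.006  0.134]
[ 0.23937042  0.08928223 -1.34577404]
```

Request:
arm_command([
  {"dr": [0, 0, 0], "offset": [0.008, -0.006, 0.08], "hand": -1},
  {"dr": [0, 0, 0], "offset": [0, 0, 0.03], "hand": -1},
  {"dr": [0, 0, 0], "offset": [0, 0, 0.015], "hand": -1},
  {"dr": [0, 0, 0], "offset": [0, 0, 0], "hand": -1},
])

```text
time_s: 38.4
eef_pos: [445.9, 411.7, 168.0]
ee_rot: [0.0, 0.997, 0.077, 0.0]
force: [1.0, 0.7, -2.6]
grip_width: 0.7
grip_force: 34.8
```

Request:
arm_command([
  {"dr": [0, 0, 0], "offset": [0, 0, 0.013], "hand": -1},
  {"dr": [0, 0, 0], "offset": [0, 0, 0], "hand": -1},
])

```text
time_s: 38.6
eef_pos: [445.9, 411.7, 166.5]
ee_rot: [-0.0, 0.997, 0.077, 0.0]
force: [0.4, -0.7, -2.8]
grip_width: 0.694
grip_force: 34.8
```

Request:
arm_command([
  {"dr": [0, 0, 0], "offset": [0, 0, 0.01], "hand": -1},
  {"dr": [0, 0, 0], "offset": [0, 0, 0], "hand": -1},
])

```text
time_s: 38.8
eef_pos: [445.9, 411.8, 166.2]
ee_rot: [-0.0, 0.997, 0.077, 0.001]
force: [-3.1, -1.6, 4.5]
grip_width: 0.696
grip_force: 35.5
```

Request:
arm_command([
  {"dr": [0, 0, 0], "offset": [0, 0, 0], "hand": 0.5},
  {"dr": [0, 0, 0], "offset": [0, 0, 0], "hand": 0.9},
  {"dr": [0, 0, 0], "offset": [0, 0, 0], "hand": 1},
  {"dr": [0, 0, 0], "offset": [0, 0, 0], "hand": 1},
  {"dr": [0, 0, 0], "offset": [0, 0, -0.2], "hand": 1},
  {"dr": [0, 0, 0], "offset": [0, 0, -0.35], "hand": 1},
  {"dr": [0, 0, 0], "offset": [0, 0, -0.35], "hand": 1},
  {"dr": [0, 0, 0], "offset": [0, 0, -0.35], "hand": 1},
])

```text
time_s: 39.6
eef_pos: [445.6, 411.5, 316.9]
ee_rot: [-0.0, 0.997, 0.077, -0.0]
force: [1.1, 0.4, 0.1]
grip_width: 1.001
grip_force: 0.0
```

Request:
arm_command([
  {"dr": [0, 0, 0], "offset": [-0.3, 0, 0], "hand": 1},
  {"dr": [0, 0, 0], "offset": [-0.3, 0, 0], "hand": 1},
  {"dr": [0, 0, 0], "offset": [0, 0, 0], "hand": 1},
  {"dr": [0, 0, 0], "offset": [0, 0, 0], "hand": 1},
])

```text
time_s: 40.0
eef_pos: [374.6, 400.7, 315.6]
ee_rot: [-0.0, 0.997, 0.077, 0.0]
force: [0.4, -1.0, 0.2]
grip_width: 1.002
grip_force: 0.0
```

```bash
python3 - <<'E'
from h import *
w,wi=wlook("w19");togo(446,412)
print("stack",*strips(w,wi,199,(446,412)),sep="\n")
s=ctrl.capture("scene")[:,:,::-1];t=ctrl.capture("top")[:,:,::-1]
cv2.imwrite("pics/v19.png",np.vstack([np.hstack([cv2.resize(t[110:230,160:320],(400,300),interpolation=2),cv2.resize(t[110:230,280:440],(400,300),interpolation=2)]),np.hstack([cv2.resize(s[130:310,220:460],(400,300),interpolation=2),cv2.resize(s[264:384,80:240+80],(400,200),interpolation=2) if 0 else cv2.resize(s[234:384,90:290],(400,300),interpolation=2)])]))
print("toggle",plane(ctrl.camera_info("top"),(394.5,129),136))
E
```

```text
pos [375.2 400.7 315.3] yaw 8.8 offset [ 0.598 -0.002  0.   ]
stack
[(446, 411, 123, 19, 8.9, [253.0, 104.0]), (187, 181, 27, 23, 1.8, [409.0, 365.0])]
[(446, 411, 123, 62, 8.9, [253.0, 102.0]), (454, 291, 45, 17, 6.6, [388.0, 121.0])]
toggle [ 644.66821944 -372.33953758  136.        ]
```

View pics/v19.png

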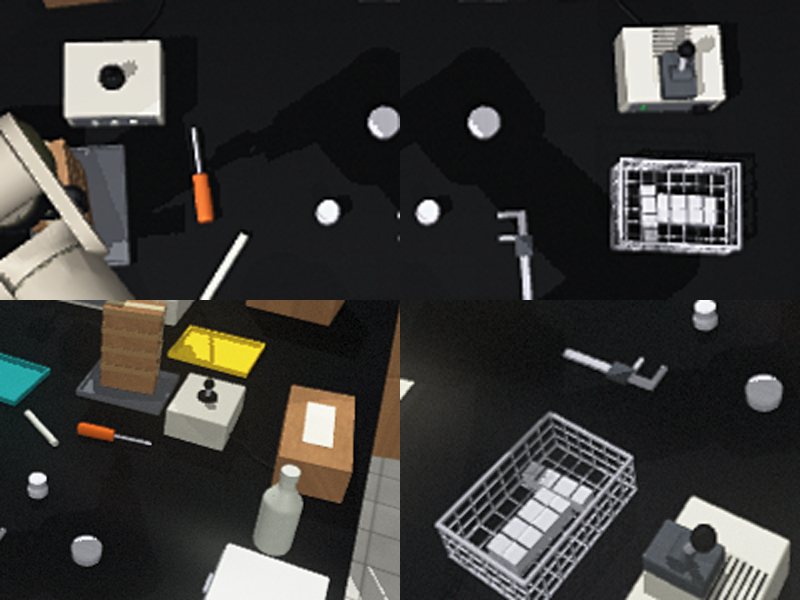

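The column of three boxes stands square on the carton, the three bars lie in the flat-standing basket, the toggle leans away, and the bystanders are where they started. I'll hand in.

```bash
python3 -c "
from rig import ctrl
print(ctrl.finish_job())"
```

```text
the job is handed in; nothing more can be done
None
```

The job is handed in at about 40 s of the 208 s: lamp supply toggle pushed over to its stop, all three bars in the basket, and the three boxes stacked square on the carton in the grey tray; no score came back.

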